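# Re-lay the pad cartons in the stock tray in running bond

## Task

The pad cartons in the grey stock tray were piled one straight on another; re-lay them in running bond like bricks: first push the two lower long cartons tight together and against the tall end plate, then set a half-length carton on them between end plate and upper carton, slide the upper carton along until all is tight and it straddles the joint below by half its length, and close the open end with the other half carton. Both courses must end flush, without gaps, square along the low back wall. Only slide the long cartons, never lift them (they are opened packs that come apart), and leave the tape roll, pump bottle and tip box where they are.

Things in the scene. Friction and masses are not known exactly. Their poses are not given: they have to be found in the camera images.
- corner (a point): inner bottom corner of the fixed grey sheet-metal stock tray, where floor top, back wall and tall end plate meet. +x points through the back wall, away from the robot; +y along the back wall from the end plate to the open left end; z up. Floor 300 mm along y, 66 mm along -x, 3 mm over the table; back wall 58 mm and end plate 100 mm high above the floor, sheet 3 mm; front and left end open
- lower_in_c (a point): centre (half-way up) of the long white and blue printed carton on the tray floor nearer the end plate, about 56 x 106 x 48 mm (x deep, y long, z high; exactly 56.2 x 105.6 x 48.0), 0.08 to 0.15 kg. In the finished pile it lies against the end plate
- lower_out_c (a point): centre of the second long carton on the tray floor, nearer the open end, same size, axes and weight; it carries the upper carton
- upper_c (a point): centre of the third long carton, same size, axes and weight, which starts standing straight on top of the outer lower carton (up to 12 mm past its end toward the tray's open end) and rides along with it when that is pushed
- half_a_c (a point): centre (half-way up) of a half-length white carton with a blue band, 56 x 53 x 48 mm (x deep, y long, z high; exactly 56.2 x 52.8 x 48.0), 0.04 to 0.08 kg, rigid, standing on the table to the left front of the tray. Its y is to lie along the tray; a half turn or a quarter turn makes no difference
- half_b_c (a point): centre of the other half-length carton, identical; either may go in either place
- tape_roll: roll of masking tape lying flat, 103 mm across, 25 mm high, loose on the table beyond the tray's open end; origin at the centre of its underside; bystander
- pump_bottle: pump bottle 66 x 52 x 174 mm standing loose behind the tray to the right; origin at the centre of its underside; bystander
- tip_box: closed pipette-tip box 88 x 122 x 68 mm, loose behind the tray; origin at the centre of its underside; bystander
Not all that is in view belongs to the job. What is shaped like the part that bears half_b_c but red is not meant.

How it is judged:
By the outcome, as a careful person would: the job done as asked, in the order asked, and still so for the second after the job is handed in, with the robot touching nothing.
It also fails if it takes over 72 s, if anything falls off the work surface, if the arm or the gripper's body presses on something with over 40 N, if the wrist force passes 120 N, or if a joint passes its speed limit or range.

## Robot

A 6-joint arm with a two-finger parallel gripper is mounted at the origin on a cart in front of the work surface, level with it; the furniture and walls round the work are solid. World frame = base frame: x ahead of the robot, y to its left, z up, the work surface at z = 0. Lengths are in m, angles in rad, forces in N, time in s.
With the tool pointing down it reaches from about 0.375 to 0.9 m from the base axis. Payload 3.1 kg.
Tool frame: the origin (TCP) lies between the finger pads; the fingertips stand 17 mm ahead of it and the grasp point (between the pads) lies 2 mm behind it; z points along the fingers, y is the line along which they close (so a half turn about z gives the same grasp; the last joint's range is limited). The gripper opens to 85 mm and grips with 20 to 120 N. Pads are 22 mm wide; open, the fingers measure 114 mm over their backs; the gripper's body (76 mm by 85 mm) begins 54 mm behind the grasp point. The pads swing forward as they close: fully open they stand 13 mm farther back than shut.
Start: joints at [1.099, 0.527, 1.433, -0, 1.181, -0.178], TCP at [0.181, 0.598, 0.22] pointing down, gripper open.
Joint ranges: [-3.08, 3.08], [-0.75, 2.2], [0.22, 2.44], [-1.43, 4.57], [0, 2.65], [-2.85, 2.85]. Speed limits (rad/s): [2.79, 2.79, 3.14, 3.14, 3.14, 3.14].

## Interface

Orientations are given as a unit quaternion [x, y, z, w].
In Python, from station import sense, vision, order gives the robot as it stands.
- The arm moves only by the shell command python3 -m crank 'ROWS' [OPENING] [FORCE]. ROWS is JSON, a list of rows, each an object with "dp": the shift along the world's x, y, z in units of 30 mm (1.0 is 30 mm), a list of three; "angular": the turn, a rotation vector about the world's x, y, z in degrees, a list of three. In form: [{"dp": [dx, dy, dz], "angular": [ax, ay, az]}, ...]. A call has 1 to 20 rows; each row shifts and turns the commanded pose from where the row before left it; what a row does not reach is not made up. A row lasts 1/10 s, in which the tool goes at most 50 mm and 8.59 degrees, less where a joint would pass 70% of its speed; a pose out of reach is approached as far as the arm can. A call is refused whole if a number of a shift passes 1 or a number of a turn 8.59, either way. A call with a gripper value outside its range is refused whole. OPENING is the closure, from 0 (fully open) to 1 (shut), set as the call begins (- or left out, the last holds). The fingers move at their own pace and stop on an object; FORCE is the grip in N (left out, the last holds). Time passes only in rows, so rows that do not move let the fingers close. It gives the time, the measured TCP pose, the force, the opening and the grip force at its end, in the units of the state.
- sense(): the state, without advancing time (a new reading comes with each control period).
- vision.snapshot(name): name is "scene" or "top" or "wrist"; returns a dict with "image" (400x640x3 uint8, blue, green, red), "range_z" (400x640 float32, m along the optical axis (not along the pixel's ray), 0 where there is no reading), "mtx" (3x3 intrinsics, pixels), "pose" (4x4, takes a point from camera to world coordinates); the wrist camera has in their place "mount" (4x4, takes a point from camera to tool coordinates, whose origin is the TCP and whose axes are the flange's). Camera axes: x right, y down, z forward; pixel columns grow to the right and rows downward; lengths in m; the calibration is good to about 2 mm. A picture is of the moment at which its call begins: read the wrist's pose just before it.
- order.sign_off(): hands the job in; it is judged then, once.
The state is a dict: "t": time; "q": joint angles; "qd": joint speeds; "tau": joint torques, N m; "tcp_pos": TCP position; "tool_rot": TCP orientation; "force": force on the tool from outside, world axes, zero at the start; "ft_torque": the same for the moment, N m; "finger_gap": opening from 0.0 (shut) to 1.0 (fully open); "gripper_force": force on a finger pad.
Only numpy, scipy, OpenCV 4.12 (cv2) and the standard library are available. Lean on these libraries where they do the work, as an engineer would, in place of code of your own. Each camera call takes 0.05 s, during which the arm holds its last target. There are 200 camera calls.

## Working session

There is one attempt and no reset: what is moved stays moved. The work goes in short steps, Python scripts to look and compute and a shell command to move; the robot and the scene stay as the last step left them, time stands still between calls to the robot, and variables do not carry over. Pictures are saved under pics/ and viewed, at most 10 in all, crops included, and the job is handed in when it is done.

```bash
ls; mkdir -p pics; python3 - <<'E'
from station import sense, vision
import cv2,numpy as np
for n in("scene","top"):
    s=vision.snapshot(n); cv2.imwrite(f"pics/{n}0.png",s["image"]); np.savez(f"{n}0.npz",**s); print(n,s["pose"].round(3).tolist(),s["mtx"].tolist())
s=sense();print(s["t"],s["tcp_pos"],s["tool_rot"],s["force"],s["finger_gap"])
E
```

```text
pics
scene [[0.868, -0.374, 0.326, 0.232], [-0.496, -0.669, 0.554, -0.378], [0.011, -0.642, -0.766, 0.87], [0.0, 0.0, 0.0, 1.0]] [[385.90485745829636, 0.0, 323.31607180888176], [0.0, 385.90485745829636, 203.5435074662775], [0.0, 0.0, 1.0]]
top [[0.029, -0.986, 0.165, 0.419], [-0.999, -0.025, 0.029, 0.189], [-0.024, -0.166, -0.986, 0.999], [0.0, 0.0, 0.0, 1.0]] [[366.40902876361105, 0.0, 318.9590586178496], [0.0, 366.40902876361105, 198.14064649702792], [0.0, 0.0, 1.0]]
0.1 [0.18066609 0.59761809 0.21912975] [ 1.46366144e-01  9.89229996e-01 -9.32432874e-04 -3.12088467e-04] [-0.21462959 -0.40552051 -0.01543939] 0.9953067311698226
```

View pics/scene0.png

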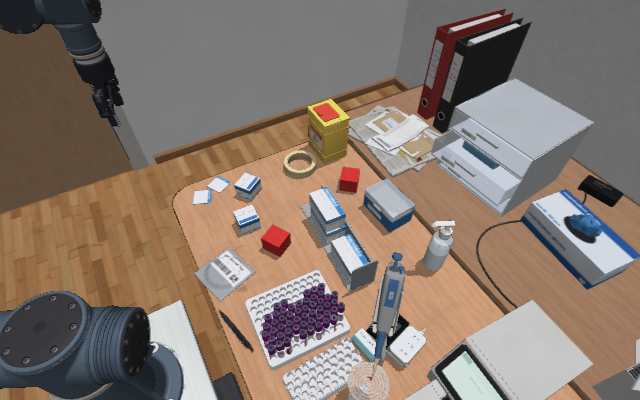

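View pics/top0.png

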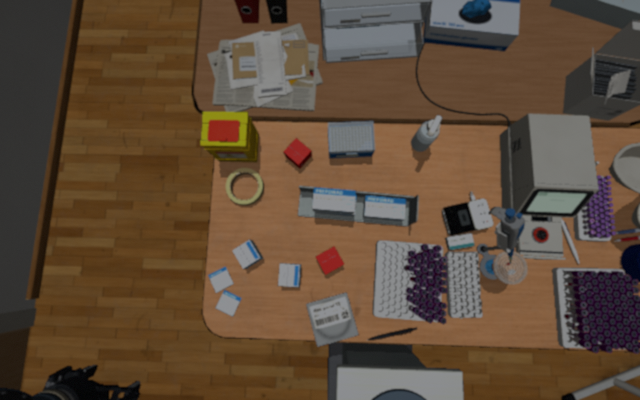

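The scene shows white/blue half cartons at scene px (248,186) and (246,220), which are top px (246,254) and (290,275). Red lookalikes are at top (297,152) and (330,261), and flat pads at (221,280) and (228,303). The upright white ones with a blue band fit the description. The tray runs from top px (300,205) to (415,208), with the end plate on the right. I'll measure and confirm with one enlarged crop.

```bash
cat > h.py <<'E'
import numpy as np,cv2
from station import sense,vision
from scipy.spatial.transform import Rotation as R
def cloud(s,pose=None):
    P=s["pose"] if pose is None else pose; z=s["range_z"];K=s["mtx"]
    v,u=np.mgrid[:z.shape[0],:z.shape[1]]
    c=np.stack([(u-K[0,2])/K[0,0]*z,(v-K[1,2])/K[1,1]*z,z],-1)
    w=c@P[:3,:3].T+P[:3,3]; w[z<=0]=np.nan
    return w
def wrist():
    st=sense(); s=vision.snapshot("wrist"); T=np.eye(4)
    T[:3,:3]=R.from_quat(st["tool_rot"]).as_matrix();T[:3,3]=st["tcp_pos"]
    return s,cloud(s,T@s["mount"])
def rects(w,im,zlo,zhi,xr,yr,px=0.001,amin=150,close=3):
    m=(w[...,2]>zlo)&(w[...,2]<zhi)&(w[...,0]>xr[0])&(w[...,0]<xr[1])&(w[...,1]>yr[0])&(w[...,1]<yr[1])
    n,l,st,c=cv2.connectedComponentsWithStats(m.astype(np.uint8),connectivity=4)
    for i in range(1,n):
        if st[i,4]<amin: continue
        p=w[l==i]; r=cv2.minAreaRect((p[:,:2]*1000).astype(np.float32))
        print("n",st[i,4],"px",c[i].round(),"ctr",np.round(r[0],1),"size",np.round(r[1],1),"ang",round(r[2],1),"z",np.median(p[:,2]).round(4),"bgr",im[l==i].mean(0).round())
E
python3 - <<'E'
from h import *
for n in("top","scene"):
    s=dict(np.load(n+"0.npz")); w=cloud(s); print(n)
    for lo,hi in((.04,.056),(.09,.107),(.015,.032),(.056,.075),(.107,.2)):
        print(lo,hi);rects(w,s["image"],lo,hi,(.2,.85),(-.15,.6),amin=40)
a=cv2.imread("pics/top0.png")[180:320,200:425];b=cv2.imread("pics/scene0.png")[160:300,180:405]
cv2.imwrite("pics/crop1.png",np.vstack([cv2.resize(a,(480,298),interpolation=2),cv2.resize(b,(480,298),interpolation=2)]))
E
```

```text
top
0.04 0.056
n 102 px [242. 152.] ctr [699.5 430.9] size [ 66.  134.6] ang 37.9 z 0.0489 bgr [16. 50. 60.]
n 48 px [418. 143.] ctr [736.9 -46.7] size [49.4 19. ] ang 47.9 z 0.0483 bgr [53. 55. 56.]
n 414 px [296. 152.] ctr [704.9 281.1] size [56.8 53.6] ang 50.5 z 0.0485 bgr [ 35.  38. 135.]
n 90 px [350. 153.] ctr [702.3 135.6] size [  7.8 120.8] ang 2.5 z 0.0511 bgr [65. 58. 50.]
n 958 px [385. 207.] ctr [553.8  36.6] size [124.8  66.7] ang 86.2 z 0.0513 bgr [132. 122. 111.]
n 467 px [246. 254.] ctr [427.4 402.1] size [56.4 53.4] ang 34.0 z 0.049 bgr [139. 130. 123.]
n 461 px [329. 260.] ctr [417.6 186.5] size [53.1 56.4] ang 30.6 z 0.0487 bgr [ 34.  38. 139.]
n 470 px [288. 275.] ctr [377.4 289.2] size [52.8 56.2] ang 88.4 z 0.0491 bgr [141. 131. 123.]
0.09 0.107
n 129 px [236. 146.] ctr [699.3 431.6] size [ 66.6 136.8] ang 36.9 z 0.0988 bgr [11. 44. 61.]
n 65 px [423. 137.] ctr [737.  -47.6] size [48.5 18.2] ang 50.7 z 0.1008 bgr [87. 87. 83.]
n 944 px [333. 200.] ctr [567.  179.9] size [104.8  55.7] ang 86.7 z 0.0997 bgr [140. 131. 120.]
n 66 px [416. 208.] ctr [550.5 -25.3] s
[... 4197 characters left out ...]
89. 190.]
0.056 0.075
n 186 px [327. 142.] ctr [702.7 429.4] size [ 69.2 137.3] ang 36.8 z 0.0658 bgr [ 57.  98. 113.]
n 1106 px [390. 198.] ctr [745.5 134.6] size [ 83.6 123.9] ang 3.7 z 0.0682 bgr [183. 176. 170.]
n 283 px [342. 230.] ctr [575.2 112.1] size [ 59.8 235. ] ang 19.6 z 0.0631 bgr [123. 123. 122.]
n 94 px [436. 255.] ctr [737.9 -70. ] size [21.1 50.6] ang 29.6 z 0.0649 bgr [126. 124. 121.]
n 94 px [364. 273.] ctr [551.8 -29.7] size [ 3.9 67.7] ang 84.3 z 0.0655 bgr [77. 75. 72.]
0.107 0.2
n 1128 px [328. 118.] ctr [728.7 447.5] size [115.8  88. ] ang 89.6 z 0.1534 bgr [ 68. 133. 180.]
n 483 px [443. 233.] ctr [743.5 -60.3] size [41.3 58.6] ang 36.2 z 0.1404 bgr [180. 177. 175.]
```

View pics/crop1.png

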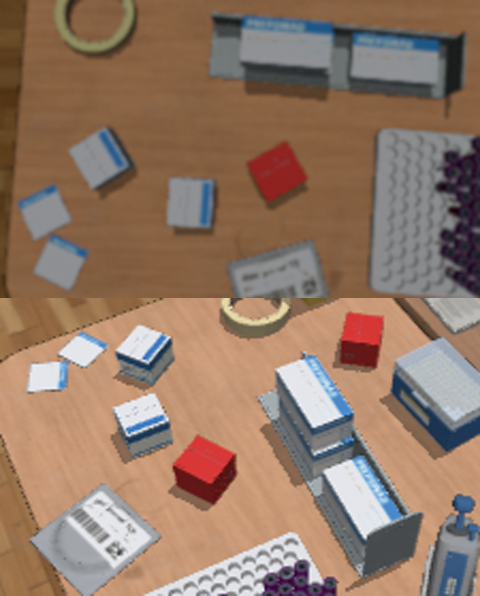

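The crop confirms the picks: the two upright white cartons with blue bands are the halves. The red ones are decoys and the two flat pieces on the left have no height. Next I move over the halves for a close look.

```bash
python3 -m crank '[{"dp":[0.8,-0.95,0.3],"angular":[0,0,-8.5]},{"dp":[0.8,-0.95,0.3],"angular":[0,0,-8.5]},{"dp":[0.8,-0.95,0.3],"angular":[0,0,-8.5]},{"dp":[0.8,-0.95,0.3],"angular":[0,0,-8.5]},{"dp":[0.8,-0.95,0.3],"angular":[0,0,-8.5]},{"dp":[0.8,-0.95,0.3],"angular":[0,0,-8.5]},{"dp":[0.8,-0.95,0.3],"angular":[0,0,-8.5]},{"dp":[0.8,-0.95,0.3],"angular":[0,0,-8.5]},{"dp":[0.8,-0.95,0.3],"angular":[0,0,-8.5]},{"dp":[0,0,0],"angular":[0,0,-1.5]},{"dp":[0,0,0],"angular":[0,0,0]}]' 0
python3 - <<'E'
from h import *
s,w=wrist(); print(s["mount"].round(3).tolist(), s["mtx"][0,0]); print(R.from_quat(sense()["tool_rot"]).as_matrix().round(3).tolist())
cv2.imwrite("pics/w1.png",s["image"]); np.savez("w1.npz",w=w,im=s["image"])
rects(w,s["image"],.04,.056,(.1,.9),(-.2,.7),amin=300)
E
```

```text
t: 1.2
tcp_pos: [0.3971, 0.3411, 0.3008]
tool_rot: [0.737, 0.676, -0.0, -0.0]
force: [-0.2, -0.1, -0.2]
finger_gap: 0.998
gripper_force: 0.0
[[-0.0, -0.962, -0.274, 0.069], [1.0, -0.001, 0.001, -0.0], [-0.001, -0.274, 0.962, -0.153], [0.0, 0.0, 0.0, 1.0]] 321.1288889462516
[[0.084, 0.996, -0.002], [0.996, -0.084, -0.0], [-0.0, -0.002, -1.0]]
n 947 px [564.  50.] ctr [686.1 449.3] size [  7.7 109. ] ang 2.6 z 0.0484 bgr [33. 52. 61.]
n 2040 px [346. 116.] ctr [428.5 400.3] size [56.4 53. ] ang 34.1 z 0.0475 bgr [186. 176. 176.]
n 1876 px [563. 192.] ctr [705.9 278.9] size [56.6 54.8] ang 50.5 z 0.0478 bgr [ 20.  26. 176.]
n 1660 px [314. 207.] ctr [378.5 287.3] size [53.4 56.5] ang 88.1 z 0.0476 bgr [180. 170. 166.]
n 310 px [471. 229.] ctr [578.5 232.5] size [87.9 36.4] ang 33.3 z 0.0501 bgr [48. 50. 55.]
n 788 px [566. 267.] ctr [719.6 169. ] size [119.7  61.4] ang 52.6 z 0.0497 bgr [78. 69. 62.]
n 1450 px [349. 273.] ctr [418.6 184.7] size [53.2 57.1] ang 31.0 z 0.0477 bgr [ 29.  38. 185.]
```

View pics/w1.png

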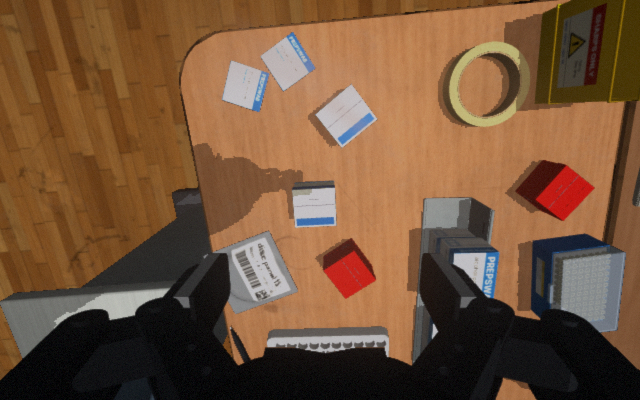

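The wrist view shows the halves at px (346,116) and (314,207), with their 56.4 mm sides at 34° and -2°. The tape is at (487,83), and the tray's open end is at (455,215). Next I look at the tray from above.

```bash
python3 -m crank '[{"dp":[0.96,-0.78,0],"angular":[0,0,0]},{"dp":[0.96,-0.78,0],"angular":[0,0,0]},{"dp":[0.96,-0.78,0],"angular":[0,0,0]},{"dp":[0.96,-0.78,0],"angular":[0,0,0]},{"dp":[0.96,-0.78,0],"angular":[0,0,0]},{"dp":[0.96,-0.78,0],"angular":[0,0,0]},{"dp":[0,0,0],"angular":[0,0,0]},{"dp":[0,0,0],"angular":[0,0,0]}]'
python3 - <<'E'
from h import *
s,w=wrist()
cv2.imwrite("pics/w2.png",s["image"]); np.savez("w2.npz",w=w,im=s["image"])
for lo,hi in((.044,.056),(.093,.105),(.057,.064),(.0,.006)): print(lo);rects(w,s["image"],lo,hi,(.5,.63),(-.05,.3),amin=150)
E
```

```text
t: 2.05
tcp_pos: [0.5689, 0.2022, 0.2999]
tool_rot: [0.736, 0.677, -0.001, -0.001]
force: [0.2, -0.1, 0.1]
finger_gap: 0.997
gripper_force: 0.0
0.044
n 3024 px [328. 281.] ctr [554.6  34.4] size [125.3  65.9] ang 86.0 z 0.0506 bgr [168. 154. 143.]
0.093
n 4315 px [326. 193.] ctr [568.1 177.5] size [105.4  54.9] ang 86.5 z 0.0986 bgr [181. 166. 154.]
n 337 px [326. 346.] ctr [551.8 -28. ] size [ 5.5 68. ] ang 85.9 z 0.0994 bgr [62. 64. 65.]
0.057
n 961 px [347. 233.] ctr [593.3 113.2] size [307.6  66.7] ang 73.7 z 0.0621 bgr [105. 108. 111.]
0.0
n 2473 px [317. 158.] ctr [554.5 122.5] size [306.5  70.7] ang 83.8 z 0.0027 bgr [120. 124. 126.]
```

View pics/w2.png

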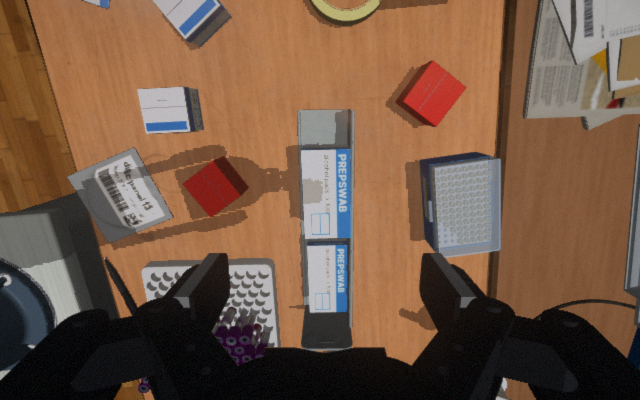

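The view shows the tray running from (300,110) to (350,348), with the upper carton at (326,195), the inner one at (328,280), and the end plate at row 345. I'll fit the tray frame now.

```bash
python3 - <<'E'
from h import *
d=np.load("w2.npz");w=d["w"].reshape(-1,3);w=w[~np.isnan(w[:,0])]
def sel(zl,zh,x,y): return w[(w[:,2]>zl)&(w[:,2]<zh)&(w[:,0]>x[0])&(w[:,0]<x[1])&(w[:,1]>y[0])&(w[:,1]<y[1])]
# back wall top
p=sel(.0575,.0635,(.57,.62),(-.02,.3));
q=p
for _ in range(6):
    a=np.polyfit(q[:,1],q[:,0],1);r=q[:,0]-np.polyval(a,q[:,1]);q=q[abs(r)<max(.0025,2*r.std()) ]
print("wall x=",a,"deg",np.degrees(np.arctan(a[0])),len(q),r.std(), q[:,1].min(),q[:,1].max())
# end plate top
p=sel(.094,.106,(.5,.62),(-.05,.0));b=np.polyfit(p[:,0],p[:,1],1);print("plate y=",b,np.degrees(np.arctan(b[0])),np.percentile(p[:,0],[1,99]),len(p))
th=np.arctan(a[0]); 
yt=np.array([np.sin(th),np.cos(th)]);xt=np.array([np.cos(th),-np.sin(th)])
# in tray frame anchored at origin
for nm,(zl,zh,x,y) in dict(plate=(.094,.106,(.5,.62),(-.05,0)),wall=(.0575,.0635,(.57,.62),(-.02,.3)),upper=(.094,.104,(.52,.62),(.1,.26)),lin=(.045,.0535,(.51,.62),(-.02,.118)),floor=(0.001,.0055,(.51,.62),(.2,.3)),plateface=(.055,.09,(.5,.61),(-.04,0)),lout=(.01,.045,(.53,.61),(.2,.26))).items():
    p=sel(zl,zh,x,y); 
    u=p[:,:2]@xt;v=p[:,:2]@yt
    print(nm,len(p),"u",np.percentile(u,[1,5,50,95,99]).round(4),"v",np.percentile(v,[1,5,50,95,99]).round(4),"z",np.median(p[:,2]).round(4))
print(xt,yt)
# end edges of upper & lower vs z at open end
s=dict(np.load("scene0.npz"));ws=cloud(s).reshape(-1,3);w=ws[~np.isnan(ws[:,0])]
for z in np.arange(.01,.105,.01):
    p=sel(z-.005,z+.005,(.51,.62),(-.02,.26));v=p[:,:2]@yt;u=p[:,:2]@xt; print(z.round(3),len(p),np.percentile(u,[2]).round(4),np.percentile(v,[1,99]).round(4))
E
```

```text
wall x= [0.07069272 0.58770781] deg 4.0436675716387285 745 0.0015247072473522185 -0.01990258245568427 0.269689269263246
plate y= [-0.06483504  0.00874724] -3.709581914241808 [0.5195025  0.58300444] 315
plate 315 u [0.52   0.5238 0.5517 0.5806 0.5836] v [0.0089 0.0098 0.0121 0.0132 0.0137] z 0.0998
wall 765 u [0.5664 0.5837 0.5862 0.5885 0.5887] v [0.0253 0.0388 0.1892 0.3026 0.3094] z 0.062
upper 4304 u [0.5274 0.5296 0.5544 0.5792 0.5814] v [0.1662 0.171  0.2208 0.2654 0.2691] z 0.0986
lin 2758 u [0.5276 0.5298 0.5552 0.5806 0.5836] v [0.0316 0.0362 0.0857 0.1325 0.1353] z 0.0506
floor 1811 u [0.5157 0.5176 0.5494 0.5811 0.5837] v [0.2493 0.2656 0.2887 0.3108 0.3299] z 0.0026
plateface 877 u [0.5186 0.5216 0.5547 0.5859 0.5886] v [0.0109 0.0113 0.0123 0.0238 0.038 ] z 0.0721
lout 36 u [0.5835 0.5835 0.5837 0.5838 0.5838] v [0.2671 0.2687 0.2888 0.3001 0.3009] z 0.0266
[ 0.9975106  -0.07051674] [0.07051674 0.9975106 ]
0.01 233 [0.5159] [0.022  0.2939]
0.02 114 [0.5272] [0.0307 0.2576]
0.03 134 [0.5272] [0.0303 0.2565]
0.04 134 [0.527] [0.0304 0.2557]
0.05 912 [0.5277] [0.037  0.2391]
0.06 225 [0.5273] [0.0347 0.2637]
0.07 87 [0.5268] [0.0584 0.2618]
0.08 83 [0.527] [0.1626 0.2626]
0.09 95 [0.5267] [0.1633 0.268 ]
0.1 681 [0.5282] [0.1635 0.2688]
```

```bash
python3 -m crank '[{"dp":[0.04,0.32,-0.4],"angular":[0,0,0.8]},{"dp":[0.04,0.32,-0.4],"angular":[-7.5,0.5,0]},{"dp":[0.04,0.32,-0.4],"angular":[-7.5,0.5,0]},{"dp":[0.04,0.32,-0.4],"angular":[-7.5,0.5,0]},{"dp":[0.04,0.32,-0.4],"angular":[-7.5,0.5,0]},{"dp":[0.04,0.32,-0.4],"angular":[-7.5,0.5,0]},{"dp":[0.04,0.32,-0.4],"angular":[-7.5,0.5,0]},{"dp":[0,0,0],"angular":[0,0,0]}]' 1
python3 - <<'E'
from h import *
s=sense();print(R.from_quat(s["tool_rot"]).as_matrix().round(3).tolist(),s["q"].round(2))
E
```

```text
t: 2.9
tcp_pos: [0.5737, 0.2731, 0.2075]
tool_rot: [0.67, 0.634, -0.285, 0.261]
force: [-0.3, 0.2, -1.7]
finger_gap: 0.002
gripper_force: 0.0
[[0.035, 0.998, -0.051], [0.701, -0.061, -0.711], [-0.713, -0.011, -0.701]] [ 0.55  0.83  1.1  -0.62  1.71  0.68]
```

```bash
python3 -m crank '[{"dp":[0.05,0,-0.95],"angular":[0,0,0]},{"dp":[0,0,-0.95],"angular":[0,0,0]},{"dp":[0,0,-0.95],"angular":[0,0,0]},{"dp":[0,0,-0.95],"angular":[0,0,0]},{"dp":[0,0,-0.95],"angular":[0,0,0]},{"dp":[0,0,-0.8],"angular":[0,0,0]},{"dp":[0,0,-0.3],"angular":[0,0,0]},{"dp":[0,0,-0.13],"angular":[0,0,0]},{"dp":[0,0,0],"angular":[0,0,0]}]' 1
python3 - <<'E'
from h import *
s=vision.snapshot("scene"); cv2.imwrite("pics/s2.png",cv2.resize(s["image"][160:320,240:440],(800,640-40),interpolation=2))
E
```

```text
t: 3.8
tcp_pos: [0.5798, 0.2689, 0.0385]
tool_rot: [0.676, 0.63, -0.279, 0.263]
force: [0.8, -0.2, 0.0]
finger_gap: 0.007
gripper_force: 0.0
```

View pics/s2.png

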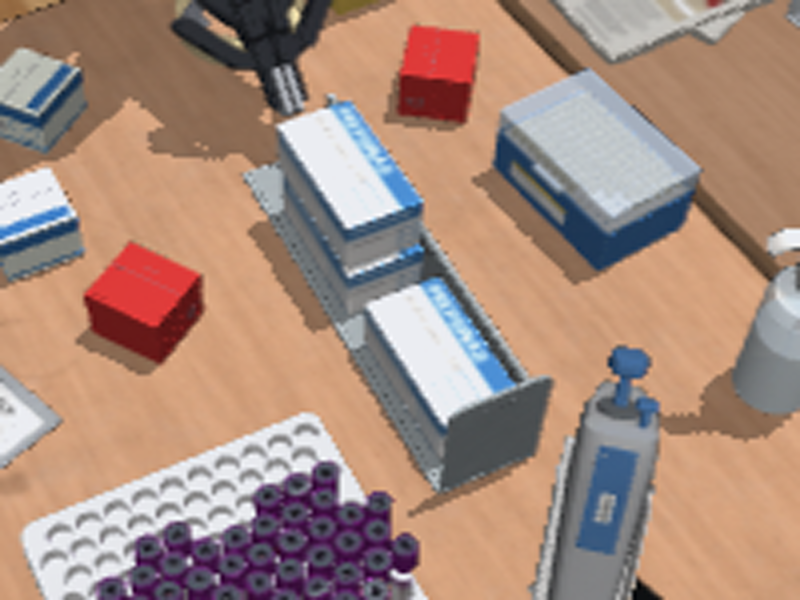

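The picture shows the closed fingertips at (290,90), just beyond the pile's open end, with the gripper tilted clear of the upper carton's overhang. I'll lower a bit more and push.

```bash
python3 -m crank '[{"dp":[-0.06,0,-0.2],"angular":[0,0,0]},{"dp":[-0.06,0,-0.18],"angular":[0,0,0]},{"dp":[-0.014,-0.2,0],"angular":[0,0,0]},{"dp":[-0.014,-0.2,0],"angular":[0,0,0]},{"dp":[-0.014,-0.2,0],"angular":[0,0,0]},{"dp":[-0.014,-0.2,0],"angular":[0,0,0]}]'
python3 -m crank '[{"dp":[-0.007,-0.1,0],"angular":[0,0,0]},{"dp":[-0.007,-0.1,0],"angular":[0,0,0]},{"dp":[-0.007,-0.1,0],"angular":[0,0,0]},{"dp":[-0.007,-0.1,0],"angular":[0,0,0]},{"dp":[-0.007,-0.1,0],"angular":[0,0,0]},{"dp":[-0.007,-0.1,0],"angular":[0,0,0]},{"dp":[-0.007,-0.1,0],"angular":[0,0,0]},{"dp":[-0.007,-0.1,0],"angular":[0,0,0]}]'
```

```text
t: 4.45
tcp_pos: [0.5745, 0.2437, 0.0264]
tool_rot: [0.676, 0.63, -0.28, 0.263]
force: [1.0, -0.4, 1.3]
finger_gap: -0.001
gripper_force: 0.0
t: 5.25
tcp_pos: [0.5737, 0.2267, 0.0253]
tool_rot: [0.677, 0.632, -0.273, 0.26]
force: [-3.1, 24.3, 3.4]
finger_gap: 0.001
gripper_force: 0.1
```

```bash
cat >> h.py <<'E'
xt=np.array([.9975,-.0705]);yt=np.array([.0705,.9975])
def tray(n="scene",f=None):
    s=vision.snapshot(n); w=cloud(s).reshape(-1,3); w=w[~np.isnan(w[:,0])]; u=w[:,:2]@xt;v=w[:,:2]@yt
    if f: cv2.imwrite(f,cv2.resize(s["image"][160:320,240:440],(800,600),interpolation=2))
    k=(u>.50)&(u<.60)&(v>-.02)&(v<.34); return u[k],v[k],w[k,2]
E
python3 - <<'E'
from h import *
u,v,z=tray("scene","pics/s3.png")
for n,a,b in(("top2",.093,.104),("top1",.046,.055),("side1",.02,.04),("side2",.065,.085)):
    k=(z>a)&(z<b)&(v<.30)&(u>.515); print(n,k.sum(),"u",np.percentile(u[k],[2,50,98]).round(4),"v",np.percentile(v[k],[1,2,50,98,99]).round(4))
    k2=k&(u<.534)
    vs=np.sort(v[k2]); g=np.diff(vs); i=np.where(g>.006)[0]; print("  front gaps",[(vs[j].round(4),vs[j+1].round(4)) for j in i],vs[[0,-1]].round(4))
E
```

```text
top2 776 u [0.5273 0.5535 0.5818] v [0.0083 0.0089 0.2063 0.2663 0.2675]
  front gaps [(np.float64(0.0134), np.float64(0.1629))] [0.0081 0.269 ]
top1 924 u [0.5277 0.5547 0.5848] v [0.0089 0.0092 0.0887 0.1983 0.2322]
  front gaps [(np.float64(0.0101), np.float64(0.029)), (np.float64(0.1342), np.float64(0.1574)), (np.float64(0.2058), np.float64(0.2128)), (np.float64(0.2133), np.float64(0.2197)), (np.float64(0.2327), np.float64(0.2388)), (np.float64(0.2449), np.float64(0.2534)), (np.float64(0.2582), np.float64(0.2643))] [0.0086 0.2643]
side1 354 u [0.5226 0.5287 0.5848] v [0.0083 0.0085 0.1153 0.2525 0.2575]
  front gaps [(np.float64(0.012), np.float64(0.0285)), (np.float64(0.1359), np.float64(0.1581))] [0.0083 0.2594]
side2 325 u [0.5219 0.5471 0.5871] v [0.0082 0.0084 0.165  0.2994 0.2998]
  front gaps [(np.float64(0.0112), np.float64(0.1625)), (np.float64(0.2644), np.float64(0.2977))] [0.0083 0.2985]
```

View pics/s3.png

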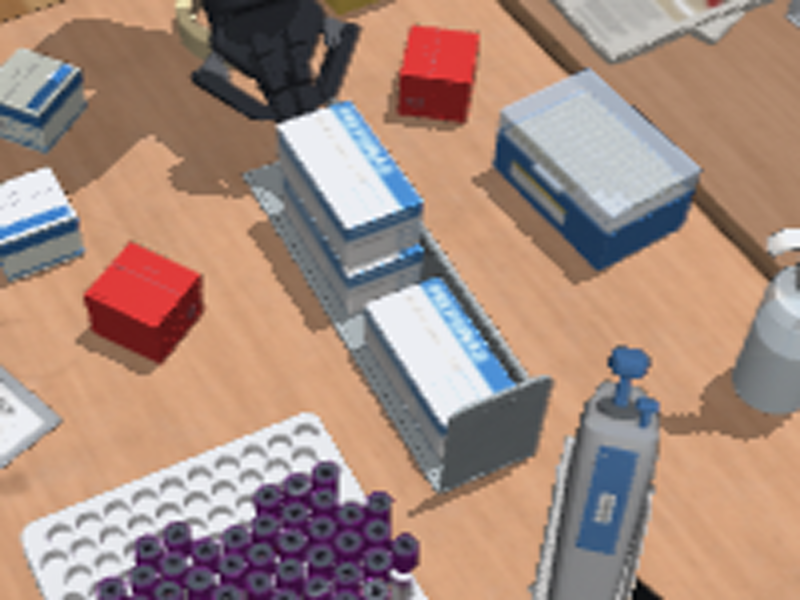

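The wrist force rose to 24 N but the cartons have not moved. The wide knuckles of the shut gripper must be catching the end of the back wall. I'll back off, yaw the tool 40° so its body leans out over the open front, and push again.

```bash
python3 -m crank '[{"dp":[0.03,0.4,0],"angular":[0,0,0]},{"dp":[0.03,0.5,0],"angular":[0,0,0]},{"dp":[0.03,0.5,0],"angular":[0,0,0]},{"dp":[-0.03,0.35,0],"angular":[0,0,8]},{"dp":[-0.03,0,0],"angular":[0,0,8]},{"dp":[-0.03,0,0],"angular":[0,0,8]},{"dp":[-0.03,0,0],"angular":[0,0,8]},{"dp":[-0.03,0,0],"angular":[0,0,8]},{"dp":[0,0,0],"angular":[0,0,0]}]'
python3 - <<'E'
from h import *
s=sense();M=R.from_quat(s["tool_rot"]).as_matrix();p=s["tcp_pos"];print(M.round(3).tolist(),s["q"].round(2),"u,v",p[:2]@xt,p[:2]@yt)
E
```

```text
t: 6.2
tcp_pos: [0.5673, 0.2712, 0.0258]
tool_rot: [0.418, 0.823, -0.175, 0.341]
force: [-0.5, 0.7, -0.9]
finger_gap: 0.0
gripper_force: 0.0
[[-0.417, 0.808, 0.415], [0.569, 0.589, -0.574], [-0.709, -0.004, -0.706]] [ 0.62  0.93  1.56 -1.03  0.97  0.74] u,v 0.5468069703508803 0.31048367360790613
```

```bash
python3 -m crank '[{"dp":[0.06,-0.2,0],"angular":[0,0,0]},{"dp":[0.06,-0.2,0],"angular":[0,0,0]},{"dp":[-0.014,-0.2,0],"angular":[0,0,0]},{"dp":[-0.014,-0.2,0],"angular":[0,0,0]},{"dp":[-0.007,-0.1,0],"angular":[0,0,0]},{"dp":[-0.007,-0.1,0],"angular":[0,0,0]},{"dp":[-0.007,-0.1,0],"angular":[0,0,0]},{"dp":[-0.007,-0.1,0],"angular":[0,0,0]},{"dp":[-0.007,-0.1,0],"angular":[0,0,0]},{"dp":[-0.007,-0.1,0],"angular":[0,0,0]}]'
cat >> h.py <<'E'
def report(n="scene",f=None):
    s=sense();p=s["tcp_pos"];print("tcp uv",(p[:2]@xt).round(4),(p[:2]@yt).round(4),p[2].round(4),"F",s["force"].round(1))
    u,v,z=tray(n,f)
    for nm,a,b in(("top2",.093,.104),("side2",.065,.085),("top1",.046,.053),("side1",.02,.04)):
        k=(z>a)&(z<b)&(u>.52)&(u<.548)&(v>.018)
        vs=np.sort(v[k]); i=np.where(np.diff(vs)>.005)[0]; e=[vs[0]]
        for j in i: e+=[vs[j],vs[j+1]]
        print(nm,"v",np.round(e+[vs[-1]],4).tolist(),"u2%",np.percentile(u[k],2).round(4))
E
python3 -c "
from h import *
report()"
```

```text
t: 7.2
tcp_pos: [0.5724, 0.2309, 0.0262]
tool_rot: [0.419, 0.823, -0.173, 0.342]
force: [-0.2, -0.3, -0.5]
finger_gap: -0.002
gripper_force: 0.0
tcp uv 0.5546 0.2707 0.0262 F [-0.2 -0.3 -0.5]
top2 v [0.1629, 0.2697, 0.2983, 0.3016, 0.3068, 0.3217, 0.3328, 0.3376] u2% 0.5233
side2 v [0.1626, 0.263, 0.2842, 0.3222, 0.3274, 0.3274, 0.335, 0.3393] u2% 0.5228
top1 v [0.0295, 0.1343, 0.1586, 0.1654, 0.1707, 0.1824, 0.1885, 0.1944, 0.2009, 0.212, 0.2182, 0.2193, 0.226, 0.2304, 0.2364, 0.2401, 0.2462, 0.2462, 0.2521, 0.2521, 0.2578, 0.2586, 0.2773, 0.2888] u2% 0.5273
side1 v [0.0292, 0.1092, 0.1144, 0.1341, 0.1569, 0.1993, 0.2062, 0.2188, 0.2242, 0.2593, 0.279, 0.279] u2% 0.5269
```

```bash
python3 -m crank '[{"dp":[-0.007,-0.1,0],"angular":[0,0,0]},{"dp":[-0.007,-0.1,0],"angular":[0,0,0]},{"dp":[-0.007,-0.1,0],"angular":[0,0,0]},{"dp":[-0.007,-0.1,0],"angular":[0,0,0]},{"dp":[-0.007,-0.1,0],"angular":[0,0,0]},{"dp":[-0.007,-0.1,0],"angular":[0,0,0]}]'
python3 -m crank '[{"dp":[-0.007,-0.1,0],"angular":[0,0,0]},{"dp":[-0.007,-0.1,0],"angular":[0,0,0]},{"dp":[-0.007,-0.1,0],"angular":[0,0,0]},{"dp":[-0.007,-0.1,0],"angular":[0,0,0]}]'
python3 -c "
from h import *
report('scene','pics/s4.png')"
```

```text
t: 7.85
tcp_pos: [0.5712, 0.2129, 0.0262]
tool_rot: [0.419, 0.823, -0.173, 0.342]
force: [-0.8, 1.0, -0.7]
finger_gap: 0.002
gripper_force: 0.7
t: 8.25
tcp_pos: [0.5704, 0.201, 0.0262]
tool_rot: [0.419, 0.823, -0.173, 0.342]
force: [0.4, 2.5, 1.0]
finger_gap: 0.005
gripper_force: 1.0
tcp uv 0.5548 0.2407 0.0262 F [0.4 2.5 1. ]
top2 v [0.1368, 0.2431, 0.2655, 0.2903, 0.3002, 0.3042, 0.3121, 0.3261] u2% 0.522
side2 v [0.1354, 0.1939, 0.1994, 0.2061, 0.2116, 0.2378, 0.2531, 0.2917, 0.307, 0.311, 0.3169, 0.3202] u2% 0.5221
top1 v [0.0274, 0.1562, 0.1621, 0.1702, 0.1766, 0.1939, 0.1998, 0.2067, 0.2145, 0.2261, 0.2317, 0.2317, 0.2482, 0.2598] u2% 0.5272
side1 v [0.0267, 0.1282, 0.134, 0.1701, 0.1753, 0.1882, 0.194, 0.2141, 0.2193, 0.2331, 0.2513, 0.2513] u2% 0.527
```

View pics/s4.png

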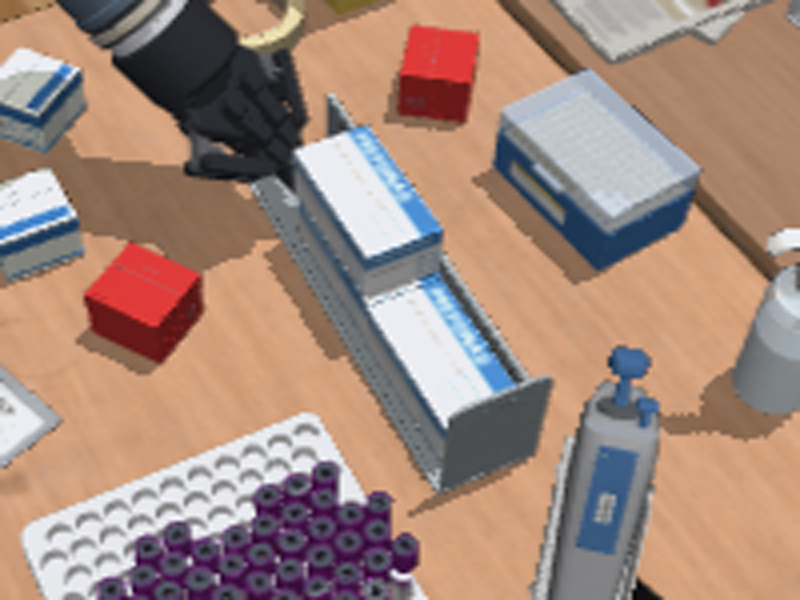

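The picture shows the pile riding along, with the lower joint closed. I'll keep pushing until the force rises at the end plate.

```bash
python3 -m crank '[{"dp":[-0.007,-0.1,0],"angular":[0,0,0]},{"dp":[-0.007,-0.1,0],"angular":[0,0,0]},{"dp":[-0.007,-0.1,0],"angular":[0,0,0]},{"dp":[-0.007,-0.1,0],"angular":[0,0,0]},{"dp":[-0.003,-0.05,0],"angular":[0,0,0]}]'
python3 -m crank '[{"dp":[-0.003,-0.05,0],"angular":[0,0,0]},{"dp":[-0.003,-0.05,0],"angular":[0,0,0]}]'
python3 -m crank '[{"dp":[-0.003,-0.05,0],"angular":[0,0,0]}]'
python3 -c "
from h import *
report()"
```

```text
t: 8.8
tcp_pos: [0.5692, 0.1871, 0.0262]
tool_rot: [0.42, 0.823, -0.173, 0.342]
force: [-0.4, 2.3, 0.4]
finger_gap: -0.006
gripper_force: 1.0
t: 9.0
tcp_pos: [0.5697, 0.1859, 0.0261]
tool_rot: [0.419, 0.823, -0.171, 0.342]
force: [-3.6, 8.9, 2.3]
finger_gap: 0.002
gripper_force: 4.4
t: 9.1
tcp_pos: [0.5698, 0.1857, 0.026]
tool_rot: [0.419, 0.824, -0.17, 0.342]
force: [-3.7, 12.9, 3.3]
finger_gap: 0.002
gripper_force: 6.2
tcp uv 0.5553 0.2255 0.026 F [-3.7 12.9  3.3]
top2 v [0.1219, 0.2289, 0.2528, 0.2786, 0.2854, 0.2854, 0.2938, 0.3077] u2% 0.5234
side2 v [0.1215, 0.1375, 0.1427, 0.2008, 0.2059, 0.2253, 0.2383, 0.2752, 0.2925, 0.2945, 0.3048, 0.3048] u2% 0.5223
top1 v [0.0278, 0.1361, 0.1414, 0.1837, 0.1897, 0.1963, 0.2019, 0.2077, 0.213, 0.213, 0.2201, 0.2201, 0.2259, 0.2259, 0.2343, 0.243] u2% 0.5274
side1 v [0.0279, 0.0764, 0.0814, 0.1174, 0.1227, 0.2074, 0.2128, 0.22] u2% 0.5268
```

The lower course is seated, with 13 N against the plate. Next I back off and fetch the far half carton, whose grip axis already nearly matches.

```bash
python3 -m crank '[{"dp":[0,0.4,0],"angular":[0,0,0]},{"dp":[0,0.3,0.5],"angular":[0,0,0]},{"dp":[-0.59,0.8,0.7],"angular":[6.07,4.4,0]},{"dp":[-0.59,0.8,0.7],"angular":[6.07,4.4,0]},{"dp":[-0.59,0.8,0.7],"angular":[6.07,4.4,0]},{"dp":[-0.59,0.8,0.7],"angular":[6.07,4.4,0]},{"dp":[-0.59,0.8,0.7],"angular":[6.07,4.4,0]},{"dp":[-0.59,0.8,0],"angular":[6.07,4.4,0]},{"dp":[-0.59,0.8,0],"angular":[0,0,-2]},{"dp":[-0.59,0.8,0],"angular":[0,0,0]},{"dp":[0,0,0],"angular":[0,0,0]}]' 0
python3 - <<'E'
from h import *
s,w=wrist();st=sense();print(R.from_quat(st["tool_rot"]).as_matrix().round(3).tolist(),st["tcp_pos"])
rects(w,s["image"],.042,.053,(.3,.55),(.2,.5),amin=300)
t=vision.snapshot("top");wt=cloud(t).reshape(-1,3);k=~np.isnan(wt[:,0]);wt=wt[k];u=wt[:,:2]@xt;v=wt[:,:2]@yt;z=wt[:,2]
for n,a,b,ul in(("top2",.092,.106,.5),("top1",.046,.054,.5),("wall",.056,.064,.575)):
    k=(z>a)&(z<b)&(u>ul)&(u<.6)&(v>-.01)&(v<.30); vs=np.sort(v[k]); i=np.where(np.diff(vs)>.0045)[0]
    print(n,[(vs[j].round(4),vs[j+1].round(4)) for j in i],vs[[0,-1]].round(4),np.percentile(u[k],[2,50,98]).round(4))
E
```

```text
t: 10.25
tcp_pos: [0.4244, 0.3974, 0.146]
tool_rot: [0.469, 0.883, -0.0, 0.0]
force: [0.5, -1.2, -1.2]
finger_gap: 1.0
gripper_force: 0.0
[[-0.56, 0.829, 0.001], [0.829, 0.56, -0.001], [-0.002, 0.0, -1.0]] [0.42563762 0.39637924 0.14595559]
n 4398 px [331. 196.] ctr [428.3 400.5] size [56.4 53.5] ang 34.1 z 0.0476 bgr [159. 154. 149.]
n 1902 px [213. 258.] ctr [378.2 287.8] size [54.1 56.4] ang 88.3 z 0.0475 bgr [164. 159. 160.]
top2 [(np.float64(0.0157), np.float64(0.126))] [0.0116 0.231 ] [0.5253 0.5521 0.5797]
top1 [(np.float64(0.1251), np.float64(0.1464)), (np.float64(0.1464), np.float64(0.1538)), (np.float64(0.1641), np.float64(0.1694)), (np.float64(0.1694), np.float64(0.1905)), (np.float64(0.1905), np.float64(0.1955)), (np.float64(0.1955), np.float64(0.2325)), (np.float64(0.2404), np.float64(0.2589)), (np.float64(0.2696), np.float64(0.2827))] [0.0138 0.2964] [0.526  0.5538 0.5827]
wall [(np.float64(0.0207), np.float64(0.0281)), (np.float64(0.0589), np.float64(0.0638)), (np.float64(0.0768), np.float64(0.0822)), (np.float64(0.1129), np.float64(0.1181)), (np.float64(0.1181), np.float64(0.2147)), (np.float64(0.2199), np.float64(0.225)), (np.float64(0.225), np.float64(0.2326)), (np.float64(0.2798), np.float64(0.285))] [0.0145 0.2984] [0.5819 0.5841 0.5877]
```

The lower course is continuous up to the plate. Now I grasp the far half.

```bash
python3 -m crank '[{"dp":[0.1,0.13,-0.9],"angular":[0,0,0]},{"dp":[0,0,-0.95],"angular":[0,0,0]},{"dp":[0,0,-0.95],"angular":[0,0,0]},{"dp":[0,0,-0.7],"angular":[0,0,0]},{"dp":[0,0,-0.3],"angular":[0,0,0]},{"dp":[0,0,0],"angular":[0,0,0]}]'
python3 -m crank '[{"dp":[0,0,0],"angular":[0,0,0]},{"dp":[0,0,0],"angular":[0,0,0]},{"dp":[0,0,0],"angular":[0,0,0]},{"dp":[0,0,0],"angular":[0,0,0]},{"dp":[0,0,0],"angular":[0,0,0]}]' 1 30
```

```text
t: 10.95
tcp_pos: [0.4301, 0.3986, 0.0308]
tool_rot: [0.471, 0.882, -0.001, 0.001]
force: [0.6, -0.1, 0.4]
finger_gap: 0.998
gripper_force: 0.0
t: 11.45
tcp_pos: [0.431, 0.4004, 0.037]
tool_rot: [0.47, 0.883, 0.002, 0.002]
force: [-8.7, -5.7, 22.5]
finger_gap: 0.143
gripper_force: 10.2
```

```bash
python3 - <<'E'
from h import *
s,w=wrist();c=vision.snapshot("scene")["image"][150:250,190:350]
cv2.imwrite("pics/w5.png",np.vstack([s["image"],cv2.resize(c,(640,400),interpolation=2)])[:,:][::1] if False else cv2.resize(np.vstack([s["image"],cv2.resize(c,(640,400),interpolation=2)]),(480,600)))
st=sense();print(st["finger_gap"],st["gripper_force"],st["force"])
E
```

```text
-0.0012749286835590365 7.4743354895326775 [ 0.84415362 -0.31192949 14.58352412]
```

View pics/w5.png

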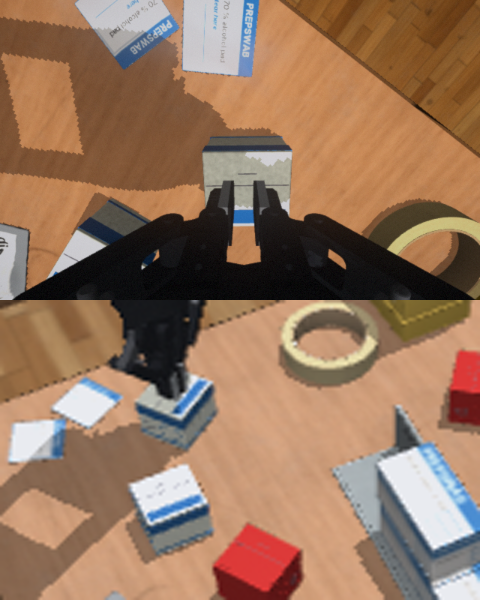

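```bash
python3 - <<'E'
from h import *
st=sense();s,w=wrist();T=R.from_quat(st["tool_rot"]).as_matrix()
im=s["image"];t=(w-st["tcp_pos"])@T
for r in (230,250,270,290,310,325): # rows
    print(r,[(c,*(t[r,c]*1000).round(0)) for c in (295,305,320,345,352)])
rects(w,im,.042,.053,(.3,.55),(.2,.5),amin=200)
rects(w,im,.053,.075,(.3,.55),(.2,.5),amin=200)
sc=vision.snapshot("scene");ws=cloud(sc);rects(ws,sc["image"],.04,.055,(.3,.55),(.2,.5),amin=60)
print(st["tcp_pos"],st["finger_gap"],st["force"])
E
```

```text
230 [(295, np.float64(14.0), np.float64(-14.0), np.float64(-10.0)), (305, np.float64(15.0), np.float64(-10.0), np.float64(-11.0)), (320, np.float64(14.0), np.float64(-3.0), np.float64(-9.0)), (345, np.float64(15.0), np.float64(9.0), np.float64(-12.0)), (352, np.float64(15.0), np.float64(13.0), np.float64(-12.0))]
250 [(295, np.float64(4.0), np.float64(-15.0), np.float64(-10.0)), (305, np.float64(4.0), np.float64(-10.0), np.float64(-10.0)), (320, np.float64(11.0), np.float64(-2.0), np.float64(-26.0)), (345, np.float64(4.0), np.float64(9.0), np.float64(-11.0)), (352, np.float64(4.0), np.float64(13.0), np.float64(-11.0))]
270 [(295, np.float64(8.0), np.float64(-12.0), np.float64(-37.0)), (305, np.float64(7.0), np.float64(-8.0), np.float64(-36.0)), (320, np.float64(11.0), np.float64(-2.0), np.float64(-43.0)), (345, np.float64(7.0), np.float64(8.0), np.float64(-37.0)), (352, np.float64(7.0), np.float64(11.0), np.float64(-36.0))]
290 [(295, np.float64(12.0), np.float64(-10.0), np.float64(-59.0)), (305, np.float64(12.0), np.float64(-7.0), np.float64(-59.0)), (320, np.float64(5.0), np.float6
[... 738 characters left out ...]
np.float64(6.0), np.float64(-84.0))]
n 7588 px [329. 234.] ctr [430.5 405.1] size [56.5 49. ] ang 34.4 z 0.0475 bgr [153. 162. 163.]
n 2559 px [104. 334.] ctr [353.8 294.8] size [58.5 24.8] ang 60.2 z 0.0474 bgr [178. 174. 172.]
n 1350 px [324. 257.] ctr [426.3 408.1] size [27.4  5.7] ang 33.6 z 0.0656 bgr [46. 48. 50.]
n 224 px [248. 183.] ctr [432.1 401. ] size [59.1 55.4] ang 36.1 z 0.0486 bgr [166. 151. 134.]
n 360 px [246. 215.] ctr [379.4 285.8] size [53.5 56.5] ang 87.6 z 0.0485 bgr [213. 196. 183.]
n 60 px [272. 229.] ctr [416.8 208.8] size [42.5 17.3] ang 0.4 z 0.0487 bgr [ 61.  63. 217.]
[0.43194744 0.40096601 0.03674418] -0.0012749286835590365 [ 0.84415362 -0.31192949 14.58352412]
```

```bash
python3 - <<'E'
from h import *
d=np.load("w2.npz");w=d["w"]; Rm=R.from_quat([.736,.677,-.001,-.001]).as_matrix();t=(w-np.array([.5689,.2022,.2999]))@Rm*1000
m=(t[...,2]>-120)&(t[...,2]<60); print(m.sum(),np.percentile(t[m][:,2],[0,5,50,95,100]))
for lo in range(-60,60,6):
    k=m&(t[...,2]>=lo)&(t[...,2]<lo+6)
    if k.sum(): p=t[k]; print(lo,k.sum(),"x",p[:,0].min().round(),p[:,0].max().round(),"y",p[:,1].min().round(),p[:,1].max().round(),"|y|min",abs(p[:,1]).min().round())
s,w=wrist();st=sense();t=(w-st["tcp_pos"])@R.from_quat(st["tool_rot"]).as_matrix()*1000
print("now");
k=(abs(t[...,1])<25)&(t[...,2]<-10)&(t[...,2]>-50)&(np.arange(400)[:,None]<300)
for c in (310,345):
    print(c,[(r,*t[r,c].round(0),s["image"][r,c].tolist()) for r in range(236,276,4)])
E
```

```text
48051 [-109.16264252 -103.59651164  -86.68191114  -43.61618256  -23.35594315]
-60 883 x -5.0 12.0 y -57.0 56.0 |y|min 42.0
-54 1163 x -11.0 12.0 y -57.0 56.0 |y|min 42.0
-48 1034 x -13.0 11.0 y -57.0 56.0 |y|min 42.0
-42 928 x -12.0 12.0 y -57.0 56.0 |y|min 42.0
-36 754 x -12.0 11.0 y -57.0 56.0 |y|min 42.0
-30 445 x -11.0 11.0 y -54.0 49.0 |y|min 42.0
-24 7 x -9.0 4.0 y -43.0 43.0 |y|min 43.0
now
310 [(236, np.float64(12.0), np.float64(-7.0), np.float64(-12.0), [151, 169, 168]), (240, np.float64(9.0), np.float64(-7.0), np.float64(-11.0), [145, 161, 161]), (244, np.float64(11.0), np.float64(-7.0), np.float64(-18.0), [91, 97, 98]), (248, np.float64(11.0), np.float64(-7.0), np.float64(-23.0), [65, 68, 68]), (252, np.float64(11.0), np.float64(-7.0), np.float64(-27.0), [66, 66, 67]), (256, np.float64(11.0), np.float64(-6.0), np.float64(-32.0), [61, 63, 65]), (260, np.float64(11.0), np.float64(-6.0), np.float64(-35.0), [64, 63, 66]), (264, np.float64(11.0), np.float64(-6.0), np.float64(-39.0), [60, 62, 64]), (268, np.float64(11.0), np.float64(-6.0), np.float64(-43.0), [59, 61, 60]), (272, np.float64(11.0), np.float64(-6.0), np.float64(-45.0), [60, 61, 62])]
345 [(236, np.float64(11.0), np.float64(9.0), np.float64(-11.0), [147, 162, 162]), (240, np.float64(9.0), np.float64(9.0), np.float64(-10.0), [149, 165, 166]), (244, np.float64(7.0), np.float64(9.0), np.float64(-11.0), [152, 170, 170]), (248, np.float64(5.0), np.float64(9.0), np.float64(-11.0), [132, 141, 145]), (252, np.float64(7.0), np.float64(9.0), np.float64(-19.0), [36, 40, 41]), (256, np.float64(7.0), np.float64(9.0), np.float64(-23.0), [27, 31, 35]), (260, np.float64(7.0), np.float64(8.0), np.float64(-27.0), [33, 33, 37]), (264, np.float64(7.0), np.float64(8.0), np.float64(-31.0), [31, 30, 35]), (268, np.float64(7.0), np.float64(8.0), np.float64(-34.0), [30, 30, 30]), (272, np.float64(7.0), np.float64(8.0), np.float64(-38.0), [27, 27, 31])]
```

The depth readings show the fingertips 28 mm farther back than stated: 11 mm behind the reported TCP when shut and 24 mm behind when open. So the fingers closed on top of the carton. I'll rise, open, and go down to TCP z ≈ 0.

```bash
python3 -m crank '[{"dp":[-0.03,0.04,0.6],"angular":[0,0,0]},{"dp":[0,0,0.4],"angular":[0,0,0]},{"dp":[0,0,0],"angular":[0,0,0]},{"dp":[0,0,0],"angular":[0,0,0]},{"dp":[0,0,0],"angular":[0,0,0]},{"dp":[0,0,0],"angular":[0,0,0]}]' 0
python3 -m crank '[{"dp":[0,0,-0.7],"angular":[0,0,0]},{"dp":[0,0,-0.7],"angular":[0,0,0]},{"dp":[0,0,-0.4],"angular":[0,0,0]},{"dp":[0,0,0],"angular":[0,0,0]}]'
```

```text
t: 12.3
tcp_pos: [0.4291, 0.4007, 0.0614]
tool_rot: [0.47, 0.882, 0.0, 0.001]
force: [1.4, -0.1, -0.2]
finger_gap: 0.992
gripper_force: 0.0
t: 12.7
tcp_pos: [0.4282, 0.4001, 0.006]
tool_rot: [0.47, 0.882, -0.001, 0.0]
force: [-0.2, -0.4, 0.4]
finger_gap: 1.0
gripper_force: 0.0
```

```bash
python3 -m crank '[{"dp":[0.03,0.04,-0.2],"angular":[0,0,0]},{"dp":[0,0,0],"angular":[0,0,0]}]'; python3 -m crank '[{"dp":[0,0,0],"angular":[0,0,0]},{"dp":[0,0,0],"angular":[0,0,0]},{"dp":[0,0,0],"angular":[0,0,0]},{"dp":[0,0,0],"angular":[0,0,0]}]' 1 30
```

```text
t: 12.9
tcp_pos: [0.4309, 0.4026, 0.0021]
tool_rot: [0.47, 0.883, 0.001, 0.002]
force: [0.4, -0.1, -0.3]
finger_gap: 0.999
gripper_force: 0.0
t: 13.3
tcp_pos: [0.431, 0.4027, 0.003]
tool_rot: [0.47, 0.883, 0.002, 0.002]
force: [-0.8, 0.3, 3.4]
finger_gap: 0.654
gripper_force: 33.1
```

Gripped: the gap reads 55.6 mm. Now I carry it to above the place beside the end plate.

```bash
python3 -m crank '[{"dp":[0,0,0.6],"angular":[0,0,0]},{"dp":[0,0,0.9],"angular":[0,0,0]},{"dp":[0.3,-0.93,0.8],"angular":[0,0,-7.6]},{"dp":[0.3,-0.93,0.8],"angular":[0,0,-7.6]},{"dp":[0.3,-0.93,0.8],"angular":[0,0,-7.6]},{"dp":[0.3,-0.93,0.8],"angular":[0,0,-7.6]},{"dp":[0.3,-0.93,0.2],"angular":[0,0,-7.6]},{"dp":[0.3,-0.93,0],"angular":[0,0,0]},{"dp":[0.3,-0.93,0],"angular":[0,0,0]},{"dp":[0.3,-0.93,0],"angular":[0,0,0]},{"dp":[0.3,-0.93,0],"angular":[0,0,0]},{"dp":[0.3,-0.93,0],"angular":[0,0,0]},{"dp":[0.3,-0.93,0],"angular":[0,0,0]},{"dp":[0.3,-0.93,0],"angular":[0,0,0]},{"dp":[0.3,-0.93,0],"angular":[0,0,0]},{"dp":[0.3,-0.93,0],"angular":[0,0,0]},{"dp":[0,0,0],"angular":[0,0,0]},{"dp":[0,0,0],"angular":[0,0,0]}]'
cat >> h.py <<'E'
def uv():
    s=sense();p=s["tcp_pos"];M=R.from_quat(s["tool_rot"]).as_matrix();print("uv",p[:2]@xt,p[:2]@yt,"z",p[2],"closing deg",np.degrees(np.arctan2(M[1,1],M[0,1])),"tilt",M[2].round(3))
E
python3 - <<'E'
from h import *
uv();s,w=wrist();w=w.reshape(-1,3);w=w[~np.isnan(w[:,0])];u=w[:,:2]@xt;v=w[:,:2]@yt;z=w[:,2]
k=(z>.094)&(z<.104)&(u>.51)&(u<.6)&(v>.08)&(v<.25);print("upper v",np.percentile(v[k],[1,99]),"u",np.percentile(u[k],[1,99]),k.sum())
k=(z>.046)&(z<.054)&(u>.51)&(u<.6)&(v>.0)&(v<.25);print("low v",np.percentile(v[k],[1,99]),"u",np.percentile(u[k],[1,99]),k.sum())
k=(z>.056)&(z<.064)&(u>.57)&(u<.6)&(v>.05)&(v<.3);print("wall u",np.percentile(u[k],[1,50,99]),k.sum())
k=(z>.01)&(z<.09)&(u>.51)&(u<.6)&(v>.0)&(v<.03);print("plate v",np.percentile(v[k],[1,50,99]) if k.sum() else 0,k.sum())
E
```

```text
t: 15.1
tcp_pos: [0.5561, 0.0114, 0.149]
tool_rot: [0.733, 0.681, 0.0, 0.001]
force: [-0.4, 0.2, -1.1]
finger_gap: 0.656
gripper_force: 32.7
uv 0.5538623953136212 0.05052848572239856 z 0.1490112832665508 closing deg -4.204145587470648 tilt [-0.002  0.002 -1.   ]
upper v [0.12411864 0.17847871] u [0.52757267 0.58137433] 9718
low v [0.05093945 0.12299031] u [0.5276047  0.58352914] 6653
wall u [0.58342734 0.58640031 0.58865552] 948
plate v 0 0
```

```bash
python3 -m crank '[{"dp":[0,0.02,-0.8],"angular":[0,0,0]},{"dp":[0,0,-0.8],"angular":[0,0,0]},{"dp":[0,0,-0.8],"angular":[0,0,0]},{"dp":[0,0,-0.45],"angular":[0,0,0]},{"dp":[0,0,-0.2],"angular":[0,0,0]},{"dp":[0,0,-0.05],"angular":[0,0,0]},{"dp":[0,0,0],"angular":[0,0,0]}]'
```

```text
t: 15.85
tcp_pos: [0.5569, 0.0125, 0.0567]
tool_rot: [0.732, 0.681, 0.001, 0.002]
force: [-0.3, -0.5, -0.3]
finger_gap: 0.651
gripper_force: 32.8
```

```bash
python3 -m crank '[{"dp":[0,0,-0.07],"angular":[0,0,0]},{"dp":[0,0,0],"angular":[0,0,0]}]'; python3 -m crank '[{"dp":[0,0,0],"angular":[0,0,0]},{"dp":[0,0,0],"angular":[0,0,0]},{"dp":[0,0,0],"angular":[0,0,0]},{"dp":[0,0,0.5],"angular":[0,0,0]},{"dp":[0,0,0.8],"angular":[0,0,0]},{"dp":[0,0,0.9],"angular":[0,0,0]}]' 0
python3 -m crank '[{"dp":[0.06,0.85,0],"angular":[0,0,0]},{"dp":[0.06,0.85,0],"angular":[0,0,0]},{"dp":[0.06,0.85,0],"angular":[0,0,0]},{"dp":[0.06,0.85,0],"angular":[0,0,0]},{"dp":[0.06,0.85,0],"angular":[0,0,0]},{"dp":[0.06,0.85,0],"angular":[0,0,0]},{"dp":[0.06,0.95,0],"angular":[0,0,0]},{"dp":[0.06,0.95,0],"angular":[0,0,0]},{"dp":[0,0,0],"angular":[0,0,0]}]' 1
python3 - <<'E'
from h import *
uv();report("scene")
t=vision.snapshot("top");rects(cloud(t),t["image"],.092,.106,(.5,.62),(-.02,.26),amin=100)
E
```

```text
t: 16.05
tcp_pos: [0.5569, 0.0122, 0.0548]
tool_rot: [0.732, 0.681, 0.001, 0.002]
force: [-0.8, -0.7, 0.1]
finger_gap: 0.65
gripper_force: 32.8
t: 16.65
tcp_pos: [0.5558, 0.0124, 0.1202]
tool_rot: [0.732, 0.681, -0.0, 0.001]
force: [0.9, -0.4, -0.5]
finger_gap: 0.999
gripper_force: 0.0
t: 17.55
tcp_pos: [0.571, 0.2256, 0.1202]
tool_rot: [0.731, 0.683, 0.001, 0.002]
force: [-0.2, -0.9, 0.6]
finger_gap: 0.001
gripper_force: 0.0
uv 0.5536201972487038 0.2652656623290765 z 0.120240529622357 closing deg -3.904265181134614 tilt [-0.001  0.004 -1.   ]
tcp uv 0.5536 0.2653 0.1202 F [-0.2 -0.9  0.6]
top2 v [0.0241, 0.0773, 0.1218, 0.2265] u2% 0.5268
side2 v [0.0235, 0.076, 0.1211, 0.2231] u2% 0.5261
top1 v [0.0315, 0.0361, 0.0419, 0.0419, 0.0473, 0.052, 0.0611, 0.0669, 0.0728, 0.1293, 0.135, 0.1404, 0.1459, 0.1466, 0.1519, 0.1577, 0.1637, 0.1689, 0.175, 0.1868, 0.1926, 0.1937, 0.1999, 0.1999, 0.2068, 0.2068, 0.2121, 0.2123, 0.2175, 0.2175] u2% 0.5273
side1 v [0.0264, 0.1159, 0.1223, 0.1337, 0.1389, 0.2192] u2% 0.5265
n 312 px [364. 201.] ctr [562.5 106.3] size [40.5 55.3] ang 88.5 z 0.0996 bgr [157. 141. 123.]
n 502 px [400. 206.] ctr [555.7  14.4] size [53.4 56.9] ang 86.6 z 0.0995 bgr [157. 146. 136.]
```

```bash
python3 -m crank '[{"dp":[0.03,0,-0.9],"angular":[0,0,0]},{"dp":[0.03,0,-0.9],"angular":[0,0,0]},{"dp":[0,0,-0.6],"angular":[0,0,0]},{"dp":[0,0,-0.03],"angular":[0,0,0]},{"dp":[-0.014,-0.2,0],"angular":[0,0,0]},{"dp":[-0.014,-0.2,0],"angular":[0,0,0]},{"dp":[-0.014,-0.2,0],"angular":[0,0,0]},{"dp":[-0.01,-0.13,0],"angular":[0,0,0]},{"dp":[-0.01,-0.13,0],"angular":[0,0,0]},{"dp":[-0.01,-0.13,0],"angular":[0,0,0]},{"dp":[-0.01,-0.13,0],"angular":[0,0,0]},{"dp":[-0.01,-0.13,0],"angular":[0,0,0]}]'
python3 -c "
from h import *
uv();report()"
```

```text
t: 18.85
tcp_pos: [0.5699, 0.1846, 0.0472]
tool_rot: [0.732, 0.681, 0.0, 0.002]
force: [-0.2, 0.1, 0.2]
finger_gap: -0.001
gripper_force: 0.0
uv 0.5554334894682728 0.22431787447155038 z 0.04721961800720748 closing deg -4.100214088848168 tilt [-0.002  0.003 -1.   ]
tcp uv 0.5554 0.2243 0.0472 F [-0.2  0.1  0.2]
top2 v [0.0234, 0.0778, 0.1056, 0.2183] u2% 0.5259
side2 v [0.0242, 0.0759, 0.1046, 0.209, 0.2258, 0.2258] u2% 0.5248
top1 v [0.0332, 0.0332, 0.0408, 0.0408, 0.0515, 0.0515, 0.0572, 0.0614, 0.0678, 0.1104, 0.1156, 0.1156, 0.1272, 0.1272, 0.1405, 0.1405, 0.1501, 0.1509, 0.157, 0.157, 0.176, 0.176, 0.1974, 0.1974, 0.2053, 0.2053, 0.2103, 0.2103, 0.2172, 0.2225] u2% 0.5269
side1 v [0.0262, 0.1631, 0.1686, 0.1806, 0.1862, 0.2189] u2% 0.5268
```

```bash
python3 -m crank '[{"dp":[-0.01,-0.13,0],"angular":[0,0,0]},{"dp":[-0.01,-0.13,0],"angular":[0,0,0]},{"dp":[-0.01,-0.13,0],"angular":[0,0,0]},{"dp":[-0.01,-0.13,0],"angular":[0,0,0]},{"dp":[-0.01,-0.13,0],"angular":[0,0,0]},{"dp":[-0.01,-0.13,0],"angular":[0,0,0]},{"dp":[-0.01,-0.13,0],"angular":[0,0,0]},{"dp":[-0.01,-0.13,0],"angular":[0,0,0]},{"dp":[-0.007,-0.1,0],"angular":[0,0,0]}]'
python3 -m crank '[{"dp":[-0.003,-0.05,0],"angular":[0,0,0]},{"dp":[-0.003,-0.05,0],"angular":[0,0,0]}]'
python3 -m crank '[{"dp":[-0.003,-0.05,0],"angular":[0,0,0]},{"dp":[-0.003,-0.05,0],"angular":[0,0,0]}]'
python3 -c "
from h import *
uv();report()"
```

```text
t: 19.8
tcp_pos: [0.5673, 0.1503, 0.0472]
tool_rot: [0.732, 0.681, 0.0, 0.002]
force: [0.6, 0.3, -0.1]
finger_gap: -0.001
gripper_force: 0.0
t: 20.0
tcp_pos: [0.5672, 0.1475, 0.0472]
tool_rot: [0.732, 0.681, 0.0, 0.002]
force: [0.3, 1.0, 0.4]
finger_gap: -0.003
gripper_force: 0.0
t: 20.2
tcp_pos: [0.567, 0.1446, 0.0472]
tool_rot: [0.732, 0.681, 0.0, 0.002]
force: [-0.1, 1.0, -0.5]
finger_gap: -0.002
gripper_force: 0.0
uv 0.55534043314805 0.18422508220819925 z 0.047210227398421956 closing deg -4.09859809211568 tilt [-0.002  0.003 -1.   ]
tcp uv 0.5553 0.1842 0.0472 F [-0.1  1.  -0.5]
top2 v [0.0182, 0.1769] u2% 0.5257
side2 v [0.0233, 0.1681, 0.1891, 0.1902] u2% 0.5249
top1 v [0.0271, 0.0314, 0.038, 0.0419, 0.0476, 0.0524, 0.0627, 0.0717, 0.0837, 0.0865, 0.0995, 0.0995, 0.1164, 0.1164, 0.1687, 0.1687, 0.1743, 0.2223] u2% 0.5266
side1 v [0.0263, 0.1166, 0.1218, 0.2189] u2% 0.5267
```

```bash
python3 -m crank '[{"dp":[-0.003,-0.05,0],"angular":[0,0,0]},{"dp":[-0.003,-0.05,0],"angular":[0,0,0]}]'
python3 -m crank '[{"dp":[-0.003,-0.05,0],"angular":[0,0,0]},{"dp":[-0.003,-0.05,0],"angular":[0,0,0]}]'
```

```text
t: 20.45
tcp_pos: [0.5678, 0.1434, 0.0475]
tool_rot: [0.733, 0.681, 0.002, 0.002]
force: [1.1, 12.1, -0.6]
finger_gap: 0.002
gripper_force: 0.0
t: 20.65
tcp_pos: [0.5679, 0.1434, 0.0478]
tool_rot: [0.733, 0.68, 0.004, 0.0]
force: [1.8, 22.1, 0.7]
finger_gap: -0.002
gripper_force: 0.0
```

Seated with 22 N. Now the near half.

```bash
python3 -m crank '[{"dp":[0.03,0.5,0],"angular":[0,0,0]},{"dp":[0,0.2,0.7],"angular":[0,0,0]},{"dp":[-0.4,0.3,0.9],"angular":[0,0,0]},{"dp":[-0.8,0.56,0.6],"angular":[0,0,2.3]},{"dp":[-0.8,0.56,0],"angular":[0,0,0]},{"dp":[-0.8,0.56,0],"angular":[0,0,0]},{"dp":[-0.8,0.56,0],"angular":[0,0,0]},{"dp":[-0.8,0.56,0],"angular":[0,0,0]},{"dp":[-0.8,0.56,0],"angular":[0,0,0]},{"dp":[-0.8,0.56,0],"angular":[0,0,0]},{"dp":[-0.35,0.3,0],"angular":[0,0,0]},{"dp":[0,0,0],"angular":[0,0,0]}]' 0
python3 - <<'E'
from h import *
uv();st=sense();print(st["tcp_pos"]);s,w=wrist()
rects(w,s["image"],.042,.053,(.3,.5),(.2,.48),amin=300)
E
```

```text
t: 21.85
tcp_pos: [0.3757, 0.2958, 0.1133]
tool_rot: [0.717, 0.697, -0.0, 0.002]
force: [-0.3, -0.4, 0.2]
finger_gap: 1.001
gripper_force: 0.0
uv 0.35394082957784756 0.3215943773971321 z 0.11326649060770369 closing deg -1.6286283642117214 tilt [-0.003  0.003 -1.   ]
[0.37573721 0.29584452 0.11326649]
n 5485 px [328. 219.] ctr [378.3 287.5] size [53.4 56.4] ang 88.2 z 0.0476 bgr [153. 151. 146.]
n 1020 px [380. 314.] ctr [414.  211.2] size [50.8 22.3] ang 0.0 z 0.0474 bgr [ 17.  22. 162.]
```

```bash
python3 -m crank '[{"dp":[0.08,-0.28,-0.6],"angular":[0,0,0]},{"dp":[0,0,-0.9],"angular":[0,0,0]},{"dp":[0,0,-0.9],"angular":[0,0,0]},{"dp":[0,0,-0.8],"angular":[0,0,0]},{"dp":[0,0,-0.45],"angular":[0,0,0]},{"dp":[0,0,0],"angular":[0,0,0]}]'
python3 -m crank '[{"dp":[0,0,0],"angular":[0,0,0]},{"dp":[0,0,0],"angular":[0,0,0]},{"dp":[0,0,0],"angular":[0,0,0]},{"dp":[0,0,0],"angular":[0,0,0]}]' 1 30
```

```text
t: 22.5
tcp_pos: [0.3803, 0.2857, 0.0019]
tool_rot: [0.719, 0.695, -0.001, 0.002]
force: [-0.3, -0.5, -0.0]
finger_gap: 1.003
gripper_force: 0.0
t: 22.9
tcp_pos: [0.3802, 0.287, 0.0046]
tool_rot: [0.718, 0.696, 0.001, 0.002]
force: [1.1, -2.1, 2.3]
finger_gap: 0.65
gripper_force: 32.9
```

```bash
python3 -m crank '[{"dp":[0,0,0.7],"angular":[0,0,0]},{"dp":[0,0,0.95],"angular":[0,0,-1.2]},{"dp":[0.2,0,0.95],"angular":[0,0,-1.2]},{"dp":[0.86,-0.55,0.9],"angular":[0,0,0]},{"dp":[0.86,-0.58,0.4],"angular":[0,0,0]},{"dp":[0.86,-0.58,0],"angular":[0,0,0]},{"dp":[0.86,-0.58,0],"angular":[0,0,0]},{"dp":[0.86,-0.58,0],"angular":[0,0,0]},{"dp":[0.86,-0.58,0],"angular":[0,0,0]},{"dp":[0.86,-0.58,0],"angular":[0,0,0]},{"dp":[0,0,0],"angular":[0,0,0]},{"dp":[0,0,0],"angular":[0,0,0]}]'
python3 -c "
from h import *
uv();report('top')"
```

```text
t: 24.1
tcp_pos: [0.5657, 0.1655, 0.1207]
tool_rot: [0.733, 0.68, 0.0, 0.001]
force: [-1.0, -0.3, -1.7]
finger_gap: 0.654
gripper_force: 32.5
uv 0.5526209034025107 0.20493127106184486 z 0.12069476717428966 closing deg -4.280546849833687 tilt [-0.002  0.002 -1.   ]
tcp uv 0.5526 0.2049 0.1207 F [-1.  -0.3 -1.7]
top2 v [0.0182, 0.0585, 0.1671, 0.1719] u2% 0.5256
side2 v [0.0189, 0.0335, 0.041, 0.0498] u2% 0.5254Traceback (most recent call last):
  File "<string>", line 3, in <module>
    uv();report('top')
         ~~~~~~^^^^^^^
  File "h.py", line 31, in report
    vs=np.sort(v[k]); i=np.where(np.diff(vs)>.005)[0]; e=[vs[0]]
                                                          ~~^^^
IndexError: index 0 is out of bounds for axis 0 with size 0
```

```bash
python3 -m crank '[{"dp":[0.03,-0.08,-0.7],"angular":[0,0,0]},{"dp":[0.02,0,-0.7],"angular":[0,0,0]},{"dp":[0,0,-0.5],"angular":[0,0,0]},{"dp":[0,0,-0.2],"angular":[0,0,0]},{"dp":[0,0,-0.04],"angular":[0,0,0]},{"dp":[0,0,0],"angular":[0,0,0]}]'
python3 -c "
from h import *
uv()"
```

```text
t: 24.75
tcp_pos: [0.5673, 0.164, 0.057]
tool_rot: [0.732, 0.681, 0.0, 0.002]
force: [-0.9, 0.2, 0.1]
finger_gap: 0.65
gripper_force: 32.5
uv 0.554339386182296 0.20358909203238035 z 0.0569892614922555 closing deg -4.15930945839974 tilt [-0.002  0.003 -1.   ]
```

```bash
python3 -m crank '[{"dp":[0,0,-0.05],"angular":[0,0,0]},{"dp":[0,0,0],"angular":[0,0,0]}]'; python3 -m crank '[{"dp":[0,0,0],"angular":[0,0,0]},{"dp":[0,0,0],"angular":[0,0,0]},{"dp":[0,0,0],"angular":[0,0,0]},{"dp":[0,0,0.5],"angular":[0,0,0]},{"dp":[0,0,0.8],"angular":[0,0,0]},{"dp":[0,0,0.7],"angular":[0,0,0]}]' 0
python3 -m crank '[{"dp":[0.06,0.7,0],"angular":[0,0,0]},{"dp":[0.06,0.7,0],"angular":[0,0,0]},{"dp":[0.04,0.7,0],"angular":[0,0,0]},{"dp":[0,0,0],"angular":[0,0,0]},{"dp":[0,0,0],"angular":[0,0,0]}]' 1
python3 -c "
from h import *
uv();report()"
```

```text
t: 24.95
tcp_pos: [0.5678, 0.1636, 0.0556]
tool_rot: [0.733, 0.681, 0.001, 0.002]
force: [-0.3, 0.5, -0.1]
finger_gap: 0.651
gripper_force: 32.5
t: 25.55
tcp_pos: [0.5674, 0.1634, 0.1156]
tool_rot: [0.733, 0.681, 0.0, 0.002]
force: [-0.2, 0.2, -0.1]
finger_gap: 1.004
gripper_force: 0.0
t: 26.05
tcp_pos: [0.572, 0.2266, 0.1149]
tool_rot: [0.732, 0.681, 0.0, 0.002]
force: [0.0, 0.0, -0.8]
finger_gap: 0.144
gripper_force: 0.0
uv 0.5546215401512777 0.2663351339535155 z 0.11488247328952955 closing deg -4.139578524821278 tilt [-0.003  0.003 -1.   ]
tcp uv 0.5546 0.2663 0.1149 F [ 0.   0.  -0.8]
top2 v [0.0186, 0.2288] u2% 0.5264
side2 v [0.0237, 0.1696, 0.1766, 0.2261] u2% 0.5256
top1 v [0.0266, 0.0272, 0.0326, 0.0372, 0.0424, 0.0424, 0.0516, 0.0629, 0.0679, 0.0679, 0.0736, 0.0736, 0.0901, 0.0901, 0.0993, 0.0993, 0.1054, 0.1094, 0.1154, 0.1154, 0.1464, 0.1464, 0.1563, 0.1563, 0.1631, 0.1631, 0.1728, 0.1868, 0.1948, 0.1948, 0.2003, 0.2064, 0.2114, 0.2196, 0.2262, 0.2262] u2% 0.5267
side1 v [0.0264, 0.1096, 0.1148, 0.1159, 0.122, 0.1748, 0.1799, 0.2193] u2% 0.5265
```

```bash
python3 -m crank '[{"dp":[0,0,-0.9],"angular":[0,0,0]},{"dp":[0,0,-0.9],"angular":[0,0,0]},{"dp":[0,0,-0.45],"angular":[0,0,0]},{"dp":[-0.014,-0.2,0],"angular":[0,0,0]},{"dp":[-0.014,-0.2,0],"angular":[0,0,0]},{"dp":[-0.014,-0.2,0],"angular":[0,0,0]},{"dp":[-0.007,-0.1,0],"angular":[0,0,0]},{"dp":[-0.007,-0.1,0],"angular":[0,0,0]},{"dp":[-0.007,-0.1,0],"angular":[0,0,0]}]'
python3 -m crank '[{"dp":[-0.003,-0.05,0],"angular":[0,0,0]},{"dp":[-0.003,-0.05,0],"angular":[0,0,0]}]'
python3 -m crank '[{"dp":[-0.003,-0.05,0],"angular":[0,0,0]},{"dp":[-0.003,-0.05,0],"angular":[0,0,0]}]'
python3 -c "
from h import *
uv()"
```

```text
t: 27.0
tcp_pos: [0.5708, 0.1994, 0.0482]
tool_rot: [0.733, 0.681, 0.001, 0.002]
force: [-0.4, 0.1, -0.3]
finger_gap: -0.004
gripper_force: 0.0
t: 27.2
tcp_pos: [0.5703, 0.1965, 0.0477]
tool_rot: [0.733, 0.681, 0.0, 0.002]
force: [1.0, 0.9, 0.5]
finger_gap: 0.002
gripper_force: 0.0
t: 27.4
tcp_pos: [0.5707, 0.1961, 0.0478]
tool_rot: [0.733, 0.68, 0.003, 0.001]
force: [-0.1, 12.2, 0.0]
finger_gap: 0.005
gripper_force: 0.0
uv 0.55543219685752 0.2358481683829428 z 0.04781012762594435 closing deg -4.3149973005074695 tilt [ 0.003  0.005 -1.   ]
```

The second course is tight too. I'll look from above for squareness against the back wall.

```bash
python3 -m crank '[{"dp":[0.03,0.5,0],"angular":[0,0,0]},{"dp":[0,0.2,0.8],"angular":[0,0,0]},{"dp":[0,-0.1,0.95],"angular":[0,0,0]},{"dp":[-0.1,-0.7,0.95],"angular":[0,0,0]},{"dp":[-0.1,-0.7,0.95],"angular":[0,0,0]},{"dp":[-0.1,-0.7,0.95],"angular":[0,0,0]},{"dp":[-0.1,-0.7,0.95],"angular":[0,0,0]},{"dp":[-0.1,-0.7,0.5],"angular":[0,0,0]},{"dp":[0,0,0],"angular":[0,0,0]},{"dp":[0,0,0],"angular":[0,0,0]}]'
python3 - <<'E'
from h import *
uv();s,W=wrist();cv2.imwrite("pics/w9.png",s["image"]);w=W.reshape(-1,3);w=w[~np.isnan(w[:,0])];u=w[:,:2]@xt;v=w[:,:2]@yt;z=w[:,2]
for v0 in np.arange(.02,.235,.01):
    k=(z>.094)&(z<.104)&(abs(v-v0)<.004)&(u>.5)&(u<.62); k2=(z>.056)&(z<.065)&(abs(v-v0)<.004)&(u>.575)&(u<.61)
    print(v0.round(3),np.percentile(u[k],[1,99]).round(4) if k.sum()>5 else None,"wall",np.percentile(u[k2],[5,50,95]).round(4) if k2.sum()>3 else None)
k=(z>.094)&(z<.104)&(u>.52)&(u<.6)&(v>.15);print("end",np.percentile(v[k],99.5))
E
python3 - <<'E'
from h import *
# front faces from scene
for n in range(2):
    u,v,z=tray("scene")
    for a,b,nm in((.01,.045,"low"),(.06,.093,"up")):
        k=(z>a)&(z<b)&(u>.515)&(u<.545)&(v<.23)
        print(nm,[(v0.round(3),np.median(u[k&(abs(v-v0)<.012)]).round(4)) for v0 in np.arange(.03,.225,.025) if (k&(abs(v-v0)<.012)).sum()>3])
E
```

```text
t: 28.4
tcp_pos: [0.5557, 0.1068, 0.2289]
tool_rot: [0.733, 0.68, 0.0, 0.002]
force: [-0.1, -0.0, -0.1]
finger_gap: -0.001
gripper_force: 0.0
uv 0.5468220870691209 0.1456905591301304 z 0.22892410007782557 closing deg -4.241835493414431 tilt [-0.002  0.003 -1.   ]
0.02 None wall None
0.03 None wall None
0.04 None wall [0.5872 0.5884 0.5886]
0.05 None wall [0.5864 0.588  0.5882]
0.06 [0.5805 0.5828] wall [0.5855 0.5867 0.5879]
0.07 [0.5783 0.5806] wall [0.5853 0.5864 0.5885]
0.08 [0.5728 0.5802] wall [0.585  0.5871 0.5884]
0.09 [0.5263 0.5799] wall [0.5858 0.5869 0.5881]
0.1 [0.5265 0.5797] wall [0.5855 0.5866 0.5878]
0.11 [0.5258 0.5802] wall [0.5853 0.5864 0.5886]
0.12 [0.5261 0.58  ] wall [0.585  0.587  0.5883]
0.13 [0.5264 0.5798] wall [0.5857 0.5869 0.5879]
0.14 [0.5265 0.5805] wall [0.5854 0.5865 0.5886]
0.15 [0.5259 0.5801] wall [0.5852 0.5863 0.5885]
0.16 [0.5261 0.5798] wall [0.5849 0.5865 0.5881]
0.17 [0.5267 0.5809] wall [0.5875 0.5876 0.5884]
0.18 [0.5266 0.582 ] wall [0.5872 0.5883 0.5886]
0.19 [0.5268 0.5817] wall [0.5869 0.5879 0.5882]
0.2 [0.5271 0.5822] wall [0.5874 0.
[... 782 characters left out ...]
75)), (np.float64(0.205), np.float64(0.5275))]
low [(np.float64(0.03), np.float64(0.5284)), (np.float64(0.055), np.float64(0.528)), (np.float64(0.08), np.float64(0.5278)), (np.float64(0.105), np.float64(0.5277)), (np.float64(0.13), np.float64(0.5286)), (np.float64(0.155), np.float64(0.528)), (np.float64(0.18), np.float64(0.5279)), (np.float64(0.205), np.float64(0.5272))]
up [(np.float64(0.03), np.float64(0.5277)), (np.float64(0.055), np.float64(0.5277)), (np.float64(0.08), np.float64(0.5268)), (np.float64(0.105), np.float64(0.5264)), (np.float64(0.13), np.float64(0.5265)), (np.float64(0.155), np.float64(0.5267)), (np.float64(0.18), np.float64(0.5274)), (np.float64(0.205), np.float64(0.528))]
```

View pics/w9.png

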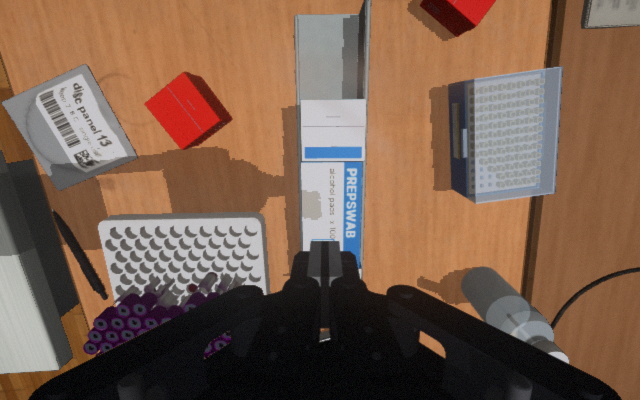

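The view shows the upper course with halves at (333,130) and, hidden under the gripper, near the plate. The upper long carton's front stands about 1.4 mm proud of the halves. I'll press the upper course against the back wall with the open fingers acting as a two-point pusher.

```bash
python3 -m crank '[{"dp":[-0.16,-0.07,-0.1],"angular":[0,0,8.2]},{"dp":[-0.16,-0.07,-0.3],"angular":[0,0,8.2]},{"dp":[-0.16,-0.07,-0.3],"angular":[0,0,8.2]},{"dp":[-0.16,-0.07,-0.3],"angular":[0,0,8.2]},{"dp":[-0.16,-0.07,-0.3],"angular":[0,0,8.2]},{"dp":[-0.16,-0.07,-0.3],"angular":[0,0,8.2]},{"dp":[-0.16,-0.07,-0.3],"angular":[0,0,8.2]},{"dp":[-0.16,-0.07,-0.3],"angular":[0,0,8.2]},{"dp":[-0.16,-0.07,-0.3],"angular":[0,0,8.2]},{"dp":[-0.16,-0.07,-0.3],"angular":[0,0,8.2]},{"dp":[-0.16,-0.07,-0.3],"angular":[0,0,8.2]},{"dp":[0,0,0],"angular":[0,0,0]},{"dp":[0,0,0],"angular":[0,0,0]}]' 0
python3 -c "
from h import *
uv()"
```

```text
t: 29.85
tcp_pos: [0.503, 0.084, 0.1354]
tool_rot: [0.036, 0.999, 0.002, 0.0]
force: [0.0, -0.2, -0.3]
finger_gap: 1.0
gripper_force: 0.0
uv 0.4957990138488046 0.11926094135444841 z 0.13539347349263306 closing deg 85.86743365165822 tilt [-0.001  0.003 -1.   ]
```

```bash
python3 -m crank '[{"dp":[0,0,-0.9],"angular":[0,0,0]},{"dp":[0,0,-0.9],"angular":[0,0,0]},{"dp":[0,0,-0.9],"angular":[0,0,0]},{"dp":[0,0,-0.6],"angular":[0,0,0]},{"dp":[0.2,-0.014,0],"angular":[0,0,0]},{"dp":[0.2,-0.014,0],"angular":[0,0,0]},{"dp":[0.1,-0.007,0],"angular":[0,0,0]}]'
python3 -m crank '[{"dp":[0.05,-0.003,0],"angular":[0,0,0]},{"dp":[0.05,-0.003,0],"angular":[0,0,0]},{"dp":[0.05,-0.003,0],"angular":[0,0,0]}]'
python3 -c "
from h import *
uv()"
```

```text
t: 30.55
tcp_pos: [0.5208, 0.0823, 0.0382]
tool_rot: [0.035, 0.999, 0.001, 0.003]
force: [0.8, -0.9, 0.5]
finger_gap: 0.998
gripper_force: 0.0
t: 30.85
tcp_pos: [0.5225, 0.0822, 0.0376]
tool_rot: [0.035, 0.999, 0.002, 0.001]
force: [-1.6, 0.4, 0.3]
finger_gap: 0.999
gripper_force: 0.4
uv 0.5153779514087636 0.11878139550996053 z 0.037570411787117675 closing deg 85.99099668474334 tilt [-0.002  0.003 -1.   ]
```

```bash
python3 -m crank '[{"dp":[0.05,-0.003,0],"angular":[0,0,0]},{"dp":[0.05,-0.003,0],"angular":[0,0,0]}]'
python3 -m crank '[{"dp":[0.05,-0.003,0],"angular":[0,0,0]},{"dp":[0.03,-0.002,0],"angular":[0,0,0]}]'
python3 -c "
from h import *
uv();report()"
```

```text
t: 31.05
tcp_pos: [0.5235, 0.0821, 0.037]
tool_rot: [0.035, 0.999, 0.002, -0.001]
force: [-6.5, -0.2, 4.1]
finger_gap: 1.001
gripper_force: 3.1
t: 31.25
tcp_pos: [0.5233, 0.0821, 0.0367]
tool_rot: [0.035, 0.999, 0.002, -0.004]
force: [-9.0, -0.6, 7.2]
finger_gap: 0.997
gripper_force: 4.6
uv 0.5161796233620772 0.11879565379679341 z 0.03665967726829736 closing deg 85.99644352239473 tilt [ 0.008  0.003 -1.   ]
tcp uv 0.5162 0.1188 0.0367 F [-9.  -0.6  7.2]
top2 v [0.0183, 0.0724, 0.1007, 0.1081] u2% 0.5271
side2 v [0.0247, 0.0664, 0.0974, 0.1028, 0.1142, 0.1257, 0.1596, 0.1617] u2% 0.5205
top1 v [0.0266, 0.0416, 0.0479, 0.0527, 0.0582, 0.0724, 0.1512, 0.1587, 0.1644, 0.1644] u2% 0.5277
side1 v [0.0261, 0.0846, 0.1142, 0.1169, 0.1221, 0.1292, 0.1343, 0.1819, 0.2097, 0.212, 0.217, 0.2188] u2% 0.5267
```

```bash
python3 -m crank '[{"dp":[-0.3,0.02,0],"angular":[0,0,0]},{"dp":[-0.7,0.05,0],"angular":[0,0,0]},{"dp":[-0.3,0.02,0.8],"angular":[0,0,0]},{"dp":[0,0.3,0.95],"angular":[0,0,0]},{"dp":[0,0.9,0.95],"angular":[0,0,0]},{"dp":[0,0.9,0.95],"angular":[0,0,0]},{"dp":[0,0.9,0.95],"angular":[0,0,0]},{"dp":[0,0.9,0],"angular":[0,0,0]},{"dp":[0,0,0],"angular":[0,0,0]},{"dp":[0,0,0],"angular":[0,0,0]}]'
cat > chk.py <<'E'
from h import *
uv()
A=[tray("scene") for _ in range(5)]; u,v,z=[np.concatenate(x) for x in zip(*A)]
for a,b,nm in((.01,.045,"low"),(.065,.093,"up")):
    k=(z>a)&(z<b)&(u>.515)&(u<.545)&(v<.23)
    print(nm,[(v0.round(3),np.median(u[k&(abs(v-v0)<.012)]).round(4)) for v0 in np.arange(.03,.225,.0235) if (k&(abs(v-v0)<.012)).sum()>3])
    k=(z>a)&(z<b)&(u>.52)&(u<.585)&(v>.19)&(v<.25);print("end v",np.percentile(v[k],[95,99]).round(4))
t=vision.snapshot("top");cv2.imwrite("pics/end.png",np.vstack([cv2.resize(t["image"][180:235,290:430],(700,275),interpolation=2),cv2.resize(vision.snapshot("scene")["image"][170:310,270:420],(700,325),interpolation=2)]))
W=cloud(t);rects(W,t["image"],.092,.106,(.5,.62),(-.02,.26),amin=60)
for nm,w in(("top",W),("scene",cloud(vision.snapshot("scene")))):
    print(nm);rects(w,t["image"],.02,.03,(.55,.7),(.33,.5),amin=100);rects(w,t["image"],.06,.075,(.68,.8),(.05,.22),amin=300);rects(w,t["image"],.107,.2,(.7,.8),(-.12,.0),amin=100)
E
python3 chk.py
```

```text
t: 32.3
tcp_pos: [0.4889, 0.2017, 0.1749]
tool_rot: [0.034, 0.999, 0.001, 0.001]
force: [0.1, -1.8, -1.0]
finger_gap: 1.002
gripper_force: 0.0
uv 0.4735013136298484 0.2356432862533509 z 0.17489949120326215 closing deg 86.0893448478814 tilt [-0.003  0.003 -1.   ]
low [(np.float64(0.03), np.float64(0.5284)), (np.float64(0.054), np.float64(0.528)), (np.float64(0.077), np.float64(0.5278)), (np.float64(0.1), np.float64(0.5277)), (np.float64(0.124), np.float64(0.5286)), (np.float64(0.148), np.float64(0.5283)), (np.float64(0.171), np.float64(0.5277)), (np.float64(0.194), np.float64(0.5274)), (np.float64(0.218), np.float64(0.5273))]
end v [0.2182 0.2187]
up [(np.float64(0.03), np.float64(0.5276)), (np.float64(0.054), np.float64(0.5277)), (np.float64(0.077), np.float64(0.5289)), (np.float64(0.1), np.float64(0.5288)), (np.float64(0.124), np.float64(0.5287)), (np.float64(0.148), np.float64(0.5288)), (np.float64(0.171), np.float64(0.5283)), (np.float64(0.194), np.float64(0.5276)), (np.float64(0.218), np.float64(0.5277))]
end v [0.2189 0.2207]
n 1115 px [390. 205.] ctr [558.8  43.3] size [131.1  57.1] ang 84.8 z 0.0996 bgr [152. 142. 130.]
top
n 502 px [243. 186.] ctr [610.8 425.4] size [101.2 100.3] ang 66.7 z 0.0253 bgr [ 88. 127. 136.]
n 1360 px [350. 137.] ctr [743.5 138. ] size [ 81.8 121.9] ang 4.3 z 0.0682 bgr [129. 126. 120.]
n 338 px [431. 128.] ctr [744.7 -51. ] size [46.3 52.8] ang 34.0 z 0.1448 bgr [134. 134. 131.]
scene
n 1060 px [390. 198.] ctr [745.3 134.3] size [ 83.7 124.9] ang 2.9 z 0.0685 bgr [129. 131. 135.]
n 475 px [443. 233.] ctr [744.  -60.5] size [39.6 59.6] ang 36.4 z 0.1417 bgr [ 68.  88. 113.]
```

View pics/end.png

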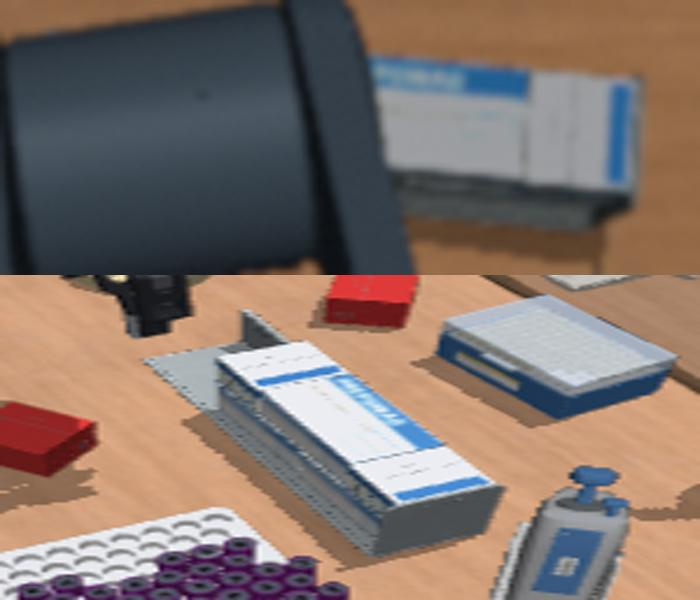

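The bond is closed and tight in y. The halves (u .5276) and the outer end of lower_out are still about 1.2 mm proud of the wall-seated upper carton (.5288). I'll press those as well, starting with the outer half.

```bash
python3 -m crank '[{"dp":[0.12,-0.26,-0.8],"angular":[0,0,0]},{"dp":[0.12,-0.26,-0.9],"angular":[0,0,0]},{"dp":[0.12,-0.26,-0.9],"angular":[0,0,0]},{"dp":[0.12,-0.26,-0.9],"angular":[0,0,0]},{"dp":[0.12,-0.26,-0.6],"angular":[0,0,0]},{"dp":[0,0,0],"angular":[0,0,0]},{"dp":[0.2,-0.014,0],"angular":[0,0,0]},{"dp":[0.2,-0.014,0],"angular":[0,0,0]},{"dp":[0.1,-0.007,0],"angular":[0,0,0]},{"dp":[0.05,-0.003,0],"angular":[0,0,0]},{"dp":[0.05,-0.003,0],"angular":[0,0,0]}]' 1
python3 -c "
from h import *
uv()"
```

```text
t: 33.8
tcp_pos: [0.5254, 0.1615, 0.0527]
tool_rot: [0.035, 0.999, 0.002, 0.002]
force: [0.1, -0.6, -0.8]
finger_gap: 0.002
gripper_force: 0.0
uv 0.5127498233595066 0.19810342050105836 z 0.05266153911352264 closing deg 86.01039067294784 tilt [-0.003  0.003 -1.   ]
```

```bash
python3 -m crank '[{"dp":[0.05,-0.003,-0.15],"angular":[0,0,0]},{"dp":[0.05,-0.003,0],"angular":[0,0,0]},{"dp":[0.04,-0.003,0],"angular":[0,0,0]}]'
python3 -m crank '[{"dp":[0.04,-0.003,0],"angular":[0,0,0]},{"dp":[0.04,-0.003,0],"angular":[0,0,0]}]'
python3 -m crank '[{"dp":[0.04,-0.003,0],"angular":[0,0,0]},{"dp":[0,0,0],"angular":[0,0,0]}]'
python3 -c "
from h import *
uv()"
```

```text
t: 34.1
tcp_pos: [0.5286, 0.161, 0.0472]
tool_rot: [0.035, 0.999, 0.001, 0.0]
force: [-2.1, 0.7, 1.1]
finger_gap: 0.003
gripper_force: 0.0
t: 34.3
tcp_pos: [0.5287, 0.1608, 0.0472]
tool_rot: [0.035, 0.999, 0.001, -0.002]
force: [-7.2, 0.5, 5.4]
finger_gap: -0.005
gripper_force: 0.0
t: 34.5
tcp_pos: [0.5286, 0.1608, 0.0472]
tool_rot: [0.035, 0.999, 0.001, -0.003]
force: [-7.8, 0.4, 4.4]
finger_gap: 0.001
gripper_force: 0.0
uv 0.51596834313425 0.19765942788704602 z 0.04716224975692706 closing deg 85.99407567257671 tilt [ 0.006  0.002 -1.   ]
```

```bash
python3 -m crank '[{"dp":[-0.4,0.03,0],"angular":[0,0,0]},{"dp":[-0.4,0.03,0.27],"angular":[0,0,0]},{"dp":[-0.06,-0.85,0],"angular":[0,0,0]},{"dp":[-0.06,-0.85,0],"angular":[0,0,0]},{"dp":[-0.06,-0.85,0],"angular":[0,0,0]},{"dp":[-0.06,-0.85,0],"angular":[0,0,0]},{"dp":[-0.06,-0.85,0],"angular":[0,0,0]},{"dp":[-0.06,-0.85,0],"angular":[0,0,0]},{"dp":[0,0,0],"angular":[0,0,0]},{"dp":[0.2,-0.014,0],"angular":[0,0,0]},{"dp":[0.2,-0.014,0],"angular":[0,0,0]},{"dp":[0.15,-0.01,0],"angular":[0,0,0]}]'
python3 -c "
from h import *
uv()"
```

```text
t: 35.7
tcp_pos: [0.5157, 0.0092, 0.0559]
tool_rot: [0.034, 0.999, 0.001, 0.002]
force: [-0.4, -0.2, 0.4]
finger_gap: 0.001
gripper_force: 0.0
uv 0.5137470087564159 0.04553858819487586 z 0.05585313650427244 closing deg 86.07797861791413 tilt [-0.003  0.003 -1.   ]
```

```bash
python3 -m crank '[{"dp":[0.05,-0.003,0],"angular":[0,0,0]},{"dp":[0.05,-0.003,0],"angular":[0,0,0]},{"dp":[0.04,-0.003,0],"angular":[0,0,0]}]'
python3 -m crank '[{"dp":[0.04,-0.003,0],"angular":[0,0,0]},{"dp":[0.04,-0.003,0],"angular":[0,0,0]},{"dp":[0,0,0],"angular":[0,0,0]}]'
python3 -c "
from h import *
uv()"
```

```text
t: 36.0
tcp_pos: [0.5183, 0.0086, 0.0554]
tool_rot: [0.035, 0.999, 0.002, 0.0]
force: [-0.0, 0.0, 0.4]
finger_gap: 0.002
gripper_force: 0.2
t: 36.3
tcp_pos: [0.5184, 0.0086, 0.0553]
tool_rot: [0.035, 0.999, 0.002, -0.002]
force: [-4.6, 1.8, 3.3]
finger_gap: 0.001
gripper_force: 2.5
uv 0.5164774851170635 0.04509928637259685 z 0.05531437503359494 closing deg 86.00354377353806 tilt [ 0.004  0.004 -1.   ]
```

```bash
python3 -m crank '[{"dp":[-0.4,0.03,0],"angular":[0,0,0]},{"dp":[-0.7,0.05,0.5],"angular":[0,0,0]},{"dp":[0.06,0.88,0.3],"angular":[-0.53,-7.48,0]},{"dp":[0.06,0.88,0],"angular":[-0.53,-7.48,0]},{"dp":[0.06,0.88,0],"angular":[-0.53,-7.48,0]},{"dp":[0.06,0.88,0],"angular":[-0.53,-7.48,0]},{"dp":[0.06,0.88,0],"angular":[0,0,0]},{"dp":[0.06,0.88,0],"angular":[0,0,0]},{"dp":[0,0,-0.7],"angular":[0,0,0]},{"dp":[0,0,-0.7],"angular":[0,0,0]},{"dp":[0,0,-0.4],"angular":[0,0,0]},{"dp":[0,0,0],"angular":[0,0,0]}]'
python3 -c "
from h import *
uv()"
```

```text
t: 37.5
tcp_pos: [0.5045, 0.1249, 0.063]
tool_rot: [0.037, 0.98, -0.018, 0.196]
force: [0.6, -0.4, -0.7]
finger_gap: 0.0
gripper_force: 0.0
uv 0.49439099634545147 0.1601444543405069 z 0.06298054206832945 closing deg 85.40430210130245 tilt [-0.385 -0.021 -0.923]
```

```bash
python3 -m crank '[{"dp":[0,0.5,0],"angular":[-0.3,-4,0]},{"dp":[0,0.5,0],"angular":[-0.3,-4,0]},{"dp":[0,0.4,-0.3],"angular":[0,0,0]},{"dp":[0,0,-0.4],"angular":[0,0,0]},{"dp":[0,0,-0.4],"angular":[0,0,0]},{"dp":[0,0,-0.3],"angular":[0,0,0]},{"dp":[0.2,-0.014,0],"angular":[0,0,0]},{"dp":[0.2,-0.014,0],"angular":[0,0,0]},{"dp":[0.1,-0.007,0],"angular":[0,0,0]},{"dp":[0,0,0],"angular":[0,0,0]}]'
python3 -c "
from h import *
uv()"
```

```text
t: 38.5
tcp_pos: [0.5383, 0.1793, 0.0599]
tool_rot: [0.041, 0.974, -0.028, 0.223]
force: [-11.7, 2.0, 5.7]
finger_gap: 0.004
gripper_force: 5.9
uv 0.5243220061828431 0.21677519334924203 z 0.059855348983632733 closing deg 84.6530167104467 tilt [-0.436 -0.036 -0.899]
```

```bash
python3 -m crank '[{"dp":[-0.5,0.03,0],"angular":[0,0,0]},{"dp":[-0.5,0.03,0],"angular":[0,0,0]},{"dp":[0,0,0],"angular":[0,0,0]}]'
python3 -c "
from h import *
uv();print(sense()['q'].round(2))"; python3 chk.py
```

```text
t: 38.8
tcp_pos: [0.514, 0.183, 0.065]
tool_rot: [0.04, 0.974, -0.029, 0.223]
force: [-0.0, -0.2, 0.1]
finger_gap: 0.005
gripper_force: 0.0
uv 0.49984605507536184 0.21880163979921727 z 0.06495712604028892 closing deg 84.79534435520534 tilt [-0.436 -0.039 -0.899]
[ 0.24  0.64  2.05 -1.43  0.18  0.14]
uv 0.49984605507536184 0.21880163979921727 z 0.06495712604028892 closing deg 84.79534435520534 tilt [-0.436 -0.039 -0.899]
low [(np.float64(0.03), np.float64(0.5283)), (np.float64(0.054), np.float64(0.528)), (np.float64(0.077), np.float64(0.5278)), (np.float64(0.1), np.float64(0.5278)), (np.float64(0.124), np.float64(0.5286)), (np.float64(0.148), np.float64(0.5281)), (np.float64(0.171), np.float64(0.5277)), (np.float64(0.194), np.float64(0.5274)), (np.float64(0.218), np.float64(0.5274))]
end v [0.2181 0.219 ]
up [(np.float64(0.03), np.float64(0.5284)), (np.float64(0.054), np.float64(0.5284)), (np.float64(0.077), np.float64(0.5289)), (np.float64(0.1), np.float64(0.5287)), (np.float64(0.124), np.float64(0.5286)), (np.float64(0.148), np.float64(0.5289)), (np.float64(0.171), np.float64(0.5288)), (np.float64(0.194), np.float64(0.5286)), (np.float64(0.218), np.float64(0.5286))]
end v [0.2209 0.2216]
n 1893 px [372. 203.] ctr [561.5  82.4] size [208.4  56.9] ang 86.2 z 0.0995 bgr [149. 139. 128.]
top
n 498 px [243. 186.] ctr [610.4 425. ] size [101.3  99.8] ang 48.0 z 0.0251 bgr [ 85. 123. 132.]
n 1365 px [350. 137.] ctr [743.1 137.7] size [ 81.2 122.2] ang 3.3 z 0.0681 bgr [125. 122. 117.]
n 343 px [431. 128.] ctr [745.1 -51.6] size [46.4 53.3] ang 33.5 z 0.1444 bgr [129. 129. 127.]
scene
n 314 px [300. 162.] ctr [614.2 420.7] size [102.7 100.9] ang 83.0 z 0.0248 bgr [ 54.  74. 130.]
n 1066 px [390. 198.] ctr [745.5 135.1] size [ 83.2 125. ] ang 3.8 z 0.0683 bgr [126. 127. 131.]
n 480 px [443. 233.] ctr [743.2 -60.8] size [40.4 59.8] ang 42.3 z 0.1401 bgr [ 66.  86. 110.]
```

The upper course is now flush with the wall. But the tilted press met a joint limit and touched the outer half, whose end now reads about 2 mm past the lower course. I'll re-tighten from the open end with an upright finger that spans both courses.

```bash
python3 -m crank '[{"dp":[-0.1,0.1,0.9],"angular":[0,0,0]},{"dp":[0,0.2,0.9],"angular":[1.1,6.4,0]},{"dp":[0,0.3,0.3],"angular":[1.1,6.4,0]},{"dp":[0,0.3,0],"angular":[1.1,6.4,0]},{"dp":[0,0.3,0],"angular":[1.1,6.4,0]},{"dp":[0.17,0.02,0],"angular":[0,0,-8.2]},{"dp":[0.17,0.02,0],"angular":[0,0,-8.2]},{"dp":[0.17,0.02,0],"angular":[0,0,-8.2]},{"dp":[0.17,0.02,0],"angular":[0,0,-8.2]},{"dp":[0.17,0.02,0],"angular":[0,0,-8.2]},{"dp":[0.17,0.02,0],"angular":[0,0,-8.2]},{"dp":[0.17,0.02,0],"angular":[0,0,-8.2]},{"dp":[0.17,0.02,0],"angular":[0,0,-8.2]},{"dp":[0.17,0.02,0],"angular":[0,0,-8.2]},{"dp":[0.17,0.02,0],"angular":[0,0,-8.2]},{"dp":[0.17,0.02,0],"angular":[0,0,-8.2]},{"dp":[0,0,0],"angular":[0,0,0]},{"dp":[0,0,0],"angular":[0,0,0]}]'
python3 -c "
from h import *
uv();report()"
```

```text
t: 41.0
tcp_pos: [0.5787, 0.1878, 0.0942]
tool_rot: [0.736, 0.663, -0.124, 0.056]
force: [0.1, -0.1, 0.1]
finger_gap: 0.001
gripper_force: 0.0
uv 0.5640292200450469 0.22809076882935958 z 0.09420447868142584 closing deg -6.634656490856172 tilt [-0.256 -0.083 -0.963]
tcp uv 0.564 0.2281 0.0942 F [ 0.1 -0.1  0.1]
top2 v [0.0183, 0.2225] u2% 0.528
side2 v [0.022, 0.1611, 0.1662, 0.2212] u2% 0.5278
top1 v [0.0278, 0.037, 0.0425, 0.119, 0.1275, 0.1367, 0.1419, 0.1426, 0.1477, 0.1477, 0.1534, 0.1879, 0.1932, 0.2201] u2% 0.527
side1 v [0.0263, 0.1099, 0.115, 0.2191] u2% 0.5265
```

```bash
python3 -m crank '[{"dp":[0,0,0.6],"angular":[0,0,0]},{"dp":[-0.05,0.4,0.2],"angular":[4.8,-2.1,0]},{"dp":[-0.05,0.4,0],"angular":[4.8,-2.1,0]},{"dp":[-0.05,0.4,0],"angular":[4.8,-2.1,0]},{"dp":[-0.05,0.2,0],"angular":[0,0,0]},{"dp":[0,0,0],"angular":[0,0,0]}]'
python3 -c "
from h import *
uv()"
```

```text
t: 41.65
tcp_pos: [0.5722, 0.2304, 0.1188]
tool_rot: [0.744, 0.669, -0.0, -0.001]
force: [0.3, 0.9, 0.1]
finger_gap: -0.0
gripper_force: 0.0
uv 0.5545035420456512 0.27020205070294806 z 0.11877348742106511 closing deg -6.067065561963915 tilt [ 0.001 -0.001 -1.   ]
```

```bash
python3 -m crank '[{"dp":[0.03,0,-0.8],"angular":[0,0,2]},{"dp":[0,0,-0.8],"angular":[0,0,0]},{"dp":[0,0,-0.8],"angular":[0,0,0]},{"dp":[0,0,-0.55],"angular":[0,0,0]},{"dp":[0,0,-0.07],"angular":[0,0,0]},{"dp":[-0.014,-0.2,0],"angular":[0,0,0]},{"dp":[-0.014,-0.2,0],"angular":[0,0,0]},{"dp":[-0.014,-0.2,0],"angular":[0,0,0]},{"dp":[-0.014,-0.2,0],"angular":[0,0,0]},{"dp":[-0.007,-0.1,0],"angular":[0,0,0]}]'
python3 -m crank '[{"dp":[-0.003,-0.05,0],"angular":[0,0,0]},{"dp":[-0.003,-0.05,0],"angular":[0,0,0]}]'
python3 -c "
from h import *
uv()"
```

```text
t: 42.65
tcp_pos: [0.5724, 0.2021, 0.0287]
tool_rot: [0.733, 0.681, 0.001, -0.001]
force: [-0.2, -0.4, 0.2]
finger_gap: -0.0
gripper_force: 0.0
t: 42.85
tcp_pos: [0.5721, 0.1998, 0.0282]
tool_rot: [0.732, 0.681, 0.001, -0.001]
force: [-0.1, -0.6, -0.9]
finger_gap: -0.005
gripper_force: 0.0
uv 0.5565454238457682 0.23965738231938752 z 0.02823069075623305 closing deg -4.1735255443914445 tilt [ 0.002  0.    -1.   ]
```

```bash
python3 -m crank '[{"dp":[-0.003,-0.05,0],"angular":[0,0,0]},{"dp":[-0.003,-0.05,0],"angular":[0,0,0]}]'
python3 -m crank '[{"dp":[-0.003,-0.05,0],"angular":[0,0,0]},{"dp":[-0.003,-0.05,0],"angular":[0,0,0]}]'
python3 -m crank '[{"dp":[-0.003,-0.04,0],"angular":[0,0,0]},{"dp":[0,0,0],"angular":[0,0,0]}]'
python3 -c "
from h import *
uv()"
```

```text
t: 43.05
tcp_pos: [0.5718, 0.1978, 0.0281]
tool_rot: [0.732, 0.681, 0.001, -0.001]
force: [0.2, 7.4, 0.3]
finger_gap: -0.002
gripper_force: 0.0
t: 43.25
tcp_pos: [0.572, 0.1979, 0.0282]
tool_rot: [0.733, 0.68, 0.003, -0.002]
force: [0.3, 18.3, -0.9]
finger_gap: -0.001
gripper_force: 0.0
t: 43.45
tcp_pos: [0.5719, 0.198, 0.0282]
tool_rot: [0.733, 0.681, 0.004, -0.002]
force: [0.1, 17.2, -1.7]
finger_gap: -0.001
gripper_force: 0.0
uv 0.5565315453631257 0.23782550284451023 z 0.028222157553609364 closing deg -4.218435134717123 tilt [ 0.009  0.002 -1.   ]
```

```bash
python3 -m crank '[{"dp":[0.03,0.5,0],"angular":[0,0,0]},{"dp":[0.03,0.5,0.5],"angular":[0,0,0]},{"dp":[0,0.4,0.9],"angular":[0,0,0]},{"dp":[0,0.4,0.9],"angular":[0,0,0]},{"dp":[0,0,0.5],"angular":[0,0,0]},{"dp":[0,0,0],"angular":[0,0,0]},{"dp":[0,0,0],"angular":[0,0,0]}]'
cat > c2.py <<'E'
from h import *
uv();s,W=wrist();np.save("W.npy",W);cv2.imwrite("w_end.png",s["image"]);w=W.reshape(-1,3);w=w[~np.isnan(w[:,0])];u=w[:,:2]@xt;v=w[:,:2]@yt;z=w[:,2]
for a in np.arange(.006,.096,.006):
    r=[]
    for u0 in (.532,.541,.55,.559,.568,.577):
        k=(z>a)&(z<a+.006)&(abs(u-u0)<.0045)&(v>.20)&(v<.25); r.append((np.median(v[k])*1000).round(1) if k.sum()>3 else None)
    print(a.round(3),r)
# top-surface height dips (joints) along v
for u0 in(.54,.555,.57):
    r=[]
    for v0 in np.arange(.150,.19,.002):
        k=(abs(u-u0)<.006)&(abs(v-v0)<.001)&(z>.05); r.append((v0.round(3),(z[k].min()*1000).round(1)) if k.sum() else (v0.round(3),None))
    print(u0,[x for x in r if x[1] is None or x[1]<97.5])
E
python3 c2.py
```

```text
t: 44.15
tcp_pos: [0.5728, 0.2462, 0.1115]
tool_rot: [0.732, 0.681, 0.0, -0.001]
force: [-0.7, -0.1, -0.1]
finger_gap: 0.003
gripper_force: 0.0
uv 0.5540059104707094 0.285937326009563 z 0.11149175049829295 closing deg -4.177983727784535 tilt [ 0.002 -0.001 -1.   ]
0.006 [None, None, None, None, None, None]
0.012 [None, None, None, None, None, None]
0.018 [None, None, None, None, None, None]
0.024 [None, None, None, None, None, None]
0.03 [None, None, None, None, None, None]
0.036 [None, None, None, None, None, None]
0.042 [None, None, None, None, None, None]
0.048 [None, None, None, None, None, None]
0.054 [None, None, None, None, None, None]
0.06 [None, None, None, None, None, None]
0.066 [None, None, None, None, None, None]
0.072 [None, None, None, None, None, None]
0.078 [None, None, None, None, None, None]
0.084 [None, None, None, None, None, None]
0.09 [None, None, np.float64(223.9), np.float64(224.0), None, None]
0.54 [(np.float64(0.15), None), (np.float64(0.152), None), (np.float64(0.154), None), (np.float64(0.156), None), (np.float64(0.158), None), (np.float64(0.16), None), (
[... 837 characters left out ...]
np.float64(0.182), None), (np.float64(0.184), None), (np.float64(0.186), None), (np.float64(0.188), None), (np.float64(0.19), None)]
0.57 [(np.float64(0.15), None), (np.float64(0.152), None), (np.float64(0.154), None), (np.float64(0.156), None), (np.float64(0.158), None), (np.float64(0.16), None), (np.float64(0.162), None), (np.float64(0.164), None), (np.float64(0.166), None), (np.float64(0.168), None), (np.float64(0.17), None), (np.float64(0.172), None), (np.float64(0.174), None), (np.float64(0.176), None), (np.float64(0.178), None), (np.float64(0.18), None), (np.float64(0.182), None), (np.float64(0.184), None), (np.float64(0.186), None), (np.float64(0.188), None), (np.float64(0.19), None)]
```

```bash
python3 -m crank '[{"dp":[0,0,0.9],"angular":[0,0,0]},{"dp":[-0.04,-0.5,0.9],"angular":[0,0,0]},{"dp":[-0.04,-0.6,0.9],"angular":[0,0,0]},{"dp":[0,0,0.4],"angular":[0,0,0]},{"dp":[0,0,0],"angular":[0,0,0]},{"dp":[0,0,0],"angular":[0,0,0]}]' 0
python3 c2.py | cut -c1-600
```

```text
t: 44.8
tcp_pos: [0.5701, 0.2139, 0.2035]
tool_rot: [0.732, 0.681, -0.0, -0.002]
force: [0.1, 0.4, -0.3]
finger_gap: 0.989
gripper_force: 0.0
uv 0.5535619288239755 0.253524543537616 z 0.20347579065364552 closing deg -4.178718138556263 tilt [ 0.002 -0.003 -1.   ]
0.006 [np.float64(223.2), np.float64(223.5), np.float64(223.7), np.float64(223.9), np.float64(224.0), np.float64(224.0)]
0.012 [np.float64(223.3), np.float64(223.5), np.float64(223.7), np.float64(223.9), np.float64(224.1), np.float64(224.2)]
0.018 [np.float64(223.4), np.float64(223.6), np.float64(223.7), np.float64(224.0), np.float64(224.0), np.float64(224.2)]
0.024 [np.float64(223.4), np.float64(223.7), np.float64(223.7), np.float64(224.0), np.float64(224.0), np.float64(224.2)]
0.03 [np.float64(223.3), np.float64(223.6), np.float64(224.0), np.float64(224.0), np.float64(224.1), np.float64(224.1)]
0.036 [np.float64(223.4), np.float64(223.7), np.float64(223.9), np.float64(224.0), np.float64(224.0), np.float64(224.1)]
0.042 [np.float64(223.3), np.float64(223.6), np.float64(223.7), np.float64(223.9), np.float64(224.0), np.float64
[... 1491 characters left out ...]
np.float64(0.162), np.float64(97.4)), (np.float64(0.17), np.float64(96.9)), (np.float64(0.172), np.float64(96.9)), (np.float64(0.176), np.float64(97.4)), (np.float64(0.188), np.float64(97.1)), (np.float64(0.19), np.float64(97.1))]
0.57 [(np.float64(0.15), np.float64(97.3)), (np.float64(0.152), np.float64(97.2)), (np.float64(0.158), np.float64(97.1)), (np.float64(0.166), np.float64(97.4)), (np.float64(0.17), np.float64(97.3)), (np.float64(0.172), np.float64(97.3)), (np.float64(0.174), np.float64(97.3)), (np.float64(0.178), np.float64(97.3)), (np.float64(0.18), np.float64(97.3)), (np.float64(0.184), np.float64(96.9)), (np.float64(0.188), np.float64(97.2)), (np.float64(0.19), np.float64(97.0))]
```

Both end faces are flush within about 0.5 mm, the upper course is square on the wall, and the lower course is within about 1°. The bystanders have not moved and the robot is clear, so I'm handing in.

```bash
python3 -c "
from station import order
print(order.sign_off())"
```

```text
the job is handed in; nothing more can be done
None
```

I re-laid the cartons in running bond and handed the job in at about 45 s: both courses are tight to the end plate, their open ends are flush within about 0.5 mm, and the upper course is square along the back wall; the outer lower carton is left about 1° off square, its open end about 1 mm off the wall. The shut gripper first pressed on the back wall at about 24 N, a first grasp closed on top of a half carton, and I viewed 11 pictures, one over the limit of 10.

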